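Lock the canister lid and probe its seam

ROBOT

A 6-joint arm with a two-finger parallel gripper is mounted at the origin on the work surface. World frame = base frame: x ahead of the robot, y to its left, z up, the work surface at z = 0. Lengths are in m, angles in rad, forces in N, time in s.
With the tool pointing down it reaches from about 0.375 to 0.9 m from the base axis. Payload 3.1 kg.
Tool frame: the origin (TCP) lies between the finger pads; the fingertips stand 25 mm ahead of it and the grasp point (between the pads) lies 6 mm ahead of it; y points along the fingers, x is the direction in which the jaws open and shut, and the axes are right-handed (so a half turn about y gives the same grasp; the last joint's range is limited). The gripper opens to 87 mm and grips with 3 to 60 N. Pads are 19 mm wide; open, the fingers measure 117 mm over their backs; the gripper's body (75 mm by 190 mm) begins 51 mm behind the grasp point.
Start: joints at [-1.327, 0.527, 1.433, -0, 1.181, -0.178], TCP at [0.256, -0.57, 0.248] pointing down, gripper open.
Joint ranges: [-3.08, 3.08], [-0.75, 2.2], [0.22, 2.44], [-1.43, 4.57], [0, 2.65], [-2.85, 2.85]. Speed limits (rad/s): [2.79, 2.79, 3.14, 3.14, 3.14, 3.14].

INTERFACE

Orientations are given as a unit quaternion [x, y, z, w].
In Python, from rig import robot gives the robot as it stands.
- The arm moves only by the tool carry_out, never from a script. Its argument "moves" is a list of rows, each a list of 7 numbers: the opening, from 0 (shut) to 1 (fully open), then the shift along the tool's x, y, z in cm, then the turn, a rotation vector about the tool's x, y, z in rad. In form: [[grip, x, y, z, rx, ry, rz], ...]. A call has 1 to 20 rows; each row is the pose to reach, as a shift and turn from the pose commanded when the call began, along the tool's axes at that moment; what a row does not reach only later rows make up. A row lasts 1/10 s, in which the tool goes at most 50 mm and 8.59 degrees, less where a joint would pass 70% of its speed; a pose out of reach is approached as far as the arm can. A call with a gripper value outside its range is refused whole. The fingers move at their own pace and stop on an object; "force" is the grip in N (left out, the last holds). Time passes only in rows, so rows that repeat a pose let the fingers close. It gives the time, the measured TCP pose, the force and the opening at its end, in the units of the state.
- robot.get_obs(): the state, without advancing time (a new reading comes with each control period).
- robot.camera(name): name is "side" or "top" or "wrist"; returns the picture (400x640x3 uint8, red, green, blue); there is no depth.
- robot.camera_params(name): a dict with "fx", "fy", "cx", "cy" (pixels), "extrinsics" (4x4, takes a point from camera to world coordinates); the wrist camera has in their place "mount" (4x4, takes a point from camera to tool coordinates, whose origin is the TCP and whose axes are the tool frame's). Camera axes: x right, y down, z forward; pixel columns grow to the right and rows downward; lengths in m; the calibration is good to about 2 mm. A picture is of the moment at which its call begins: read the wrist's pose just before it. camera_params takes no time and is no camera call.
- robot.hand_in(): hands the job in, once; it reports no verdict.
The state is a dict: "time": time; "q": joint angles; "joint_velocities": joint speeds; "joint_torque": joint torques, N m; "position": TCP position; "tool_rot": TCP orientation; "ft_force": force on the tool from outside, world axes, zero at the start; "moment": the same for the moment, N m; "grip_width": finger opening in m.
Only numpy, scipy, OpenCV 4.12 (cv2) and the standard library are available. Lean on these libraries where they do the work, as an engineer would, in place of code of your own. Each camera call takes 0.05 s, during which the arm holds its last target.

TASK

Lock the lid of the round canister by turning the collar's bar handle clockwise until it lines up with the raised mark on the lid. Then take the probe from its stand, put its tip down into the gap round the lid at the single stud and guide it lightly and slowly (about 4 cm a second) along the gap to the pair of studs, the shorter way round and down in the gap all the way, to feel that the seal is seated. Hang the probe back upright in its stand by its flange, leave the lid locked, and leave everything else where it is.

Things in the scene. Friction and masses are not known exactly. Their poses are not given: they have to be found in the camera images.
- canister: Round steel food canister, white lid, fixed, 208 mm across, 90 mm high. Origin: centre of its underside; x points roughly away from the robot. Lid top and rim top are flush, 90 mm up. Between them runs the gap: radius 80 to 91.5 mm, 8 mm deep, dark gasket floor. Black studs 4 mm high stand on the rim at radius 99 mm: a single one where the probing starts, a pair where it ends.
- lock_collar (a joint): Black lock collar on the lid, captive on the canister's vertical axis, with one outward bar handle. Rad: 0 unlocked, grows clockwise seen from above; 1.15 is locked (handle in line with the mark); stop at 1.25. Stays where it is left; about 2.5 N at the handle turn it.
- lock_handle (a point): Grip point on the collar's bar handle, on its middle line, 49 mm from the canister's axis and 110 mm above the table. Its x axis points outwards along the bar. The bar is 12 mm wide, reaches from 30 to 64 mm from the axis and from 91.5 to 117.5 mm above the table.
- lock_mark (a point): The locked mark: a short radial black rib on the lid, 13 x 6 x 4 mm; the point is the middle of its top, 71.5 mm from the canister's axis.
- probe: Gasket probe, 125 mm long, 0.1 to 0.16 kg. Origin: its tip, the lowest point; z up along it. From the tip: steel shaft 6 mm thick (8 mm from 22 mm up) to 55 mm; flange disc 40 mm across, 55 to 60 mm; square black handle 22 x 22 mm, 60 to 125 mm, sides along its x and y. At the start it hangs upright in the stand by the flange, tip 25 mm above the table.
- stand: Small steel stand fixed to the table, foot 100 x 100 mm, top plate 90 x 90 x 6 mm with its upper face 80 mm above the table. Origin: centre of its underside.
- stand_hole (a point): Centre of the 24 mm round through hole in the stand's top plate, at its upper face.
- seam0 (a point): Point 0 of 0 to 8 along the middle of the gap, 24 mm apart, on the gap's floor (82 mm above the table), 85.5 mm from the canister's axis, at the single stud, 65 deg anticlockwise (from above) from the canister's x axis.
- seam1 (a point): Point 1 of 0 to 8 along the middle of the gap, 24 mm apart, on the gap's floor (82 mm above the table), 85.5 mm from the canister's axis.
- seam2 (a point): Point 2 of 0 to 8 along the middle of the gap, 24 mm apart, on the gap's floor (82 mm above the table), 85.5 mm from the canister's axis.
- seam3 (a point): Point 3 of 0 to 8 along the middle of the gap, 24 mm apart, on the gap's floor (82 mm above the table), 85.5 mm from the canister's axis.
- seam4 (a point): Point 4 of 0 to 8 along the middle of the gap, 24 mm apart, on the gap's floor (82 mm above the table), 85.5 mm from the canister's axis.
- seam5 (a point): Point 5 of 0 to 8 along the middle of the gap, 24 mm apart, on the gap's floor (82 mm above the table), 85.5 mm from the canister's axis.
- seam6 (a point): Point 6 of 0 to 8 along the middle of the gap, 24 mm apart, on the gap's floor (82 mm above the table), 85.5 mm from the canister's axis.
- seam7 (a point): Point 7 of 0 to 8 along the middle of the gap, 24 mm apart, on the gap's floor (82 mm above the table), 85.5 mm from the canister's axis.
- seam8 (a point): Point 8 of 0 to 8 along the middle of the gap, 24 mm apart, on the gap's floor (82 mm above the table), 85.5 mm from the canister's axis, at the pair of studs, 65 deg clockwise from the canister's x axis.
- palette_knife: Bystander, leave it: palette knife with a white handle, 300 x 34 x 16 mm, lying flat.
- measuring_cup: Bystander, leave it: small steel cup, 56 mm across, 55 mm high, between canister and stand.
- spoon: Bystander, leave it: steel spoon lying flat.
- jar: Bystander, leave it: amber glass jar, 72 mm across, 95 mm high.
- tub: Bystander, leave it: closed white tub, 90 mm across, 75 mm high.
- scraper: Bystander, leave it: white flat dough scraper, 100 x 140 x 5 mm.
- whisk: Bystander, leave it: steel whisk lying flat, 290 mm long.
There are look-alikes about, which are no part of the job. What is shaped like the probe but green or orange is not meant.

How it is judged:
On the way, in this order (a step that is already met when the one before it is completed fails the run):
1. the lock collar stands at rest at its locked mark (value of joint lock_collar between 1.02 and 1.28 rad and velocity of joint lock_collar between -0.1 and 0.1 rad/s), for 0.2 s.
2. with the collar locked, the probe's tip is down in the gap at point 0 (value of joint lock_collar between 1.02 and 1.28 rad and horizontal distance between probe and seam0 below 0.01 m and z of probe in the frame of canister below 0.0875 m), for 0.1 s.
3. with the collar locked, the probe's tip is down in the gap at point 1 (value of joint lock_collar between 1.02 and 1.28 rad and horizontal distance between probe and seam1 below 0.01 m and z of probe in the frame of canister below 0.0875 m), for 0.1 s.
4. with the collar locked, the probe's tip is down in the gap at point 2 (value of joint lock_collar between 1.02 and 1.28 rad and horizontal distance between probe and seam2 below 0.01 m and z of probe in the frame of canister below 0.0875 m), for 0.1 s.
5. with the collar locked, the probe's tip is down in the gap at point 3 (value of joint lock_collar between 1.02 and 1.28 rad and horizontal distance between probe and seam3 below 0.01 m and z of probe in the frame of canister below 0.0875 m), for 0.1 s.
6. with the collar locked, the probe's tip is down in the gap at point 4 (value of joint lock_collar between 1.02 and 1.28 rad and horizontal distance between probe and seam4 below 0.01 m and z of probe in the frame of canister below 0.0875 m), for 0.1 s.
7. with the collar locked, the probe's tip is down in the gap at point 5 (value of joint lock_collar between 1.02 and 1.28 rad and horizontal distance between probe and seam5 below 0.01 m and z of probe in the frame of canister below 0.0875 m), for 0.1 s.
8. with the collar locked, the probe's tip is down in the gap at point 6 (value of joint lock_collar between 1.02 and 1.28 rad and horizontal distance between probe and seam6 below 0.01 m and z of probe in the frame of canister below 0.0875 m), for 0.1 s.
9. with the collar locked, the probe's tip is down in the gap at point 7 (value of joint lock_collar between 1.02 and 1.28 rad and horizontal distance between probe and seam7 below 0.01 m and z of probe in the frame of canister below 0.0875 m), for 0.1 s.
10. with the collar locked, the probe's tip is down in the gap at point 8 (value of joint lock_collar between 1.02 and 1.28 rad and horizontal distance between probe and seam8 below 0.01 m and z of probe in the frame of canister below 0.0875 m), for 0.1 s.
At the end, for the whole second after the job is handed in: The lock collar is at its mark (1.15 rad, -0.13 to +0.13), and the probe hangs at rest in the stand: within 10 mm of the hole's centre, its tip 50 to 60 mm below the top of the stand's plate, upright within 0.1 rad (value of joint lock_collar between 1.02 and 1.28 rad and horizontal distance between probe and stand_hole below 0.01 m and z of probe in the frame of stand_hole between -0.06 and -0.05 m and angle between probe's own z axis and vertical below 0.1 rad and linear speed of probe below 0.02 m/s); the robot touches nothing.
It fails at once if the probe moves faster than 12 cm/s while its tip is down in the gap (z of probe in the frame of canister below 0.0865 m and horizontal distance between probe and canister below 0.092 m and linear speed of probe above 0.12 m/s).
It fails at once if the probe presses on the canister with more than 35 N (contact force between probe and canister above 35 N).
It fails at once if a bystander is moved by more than 30 mm (distance of any of palette_knife, measuring_cup, spoon, jar, tub, scraper, whisk from where it was at the start of the episode above 0.03 m).
It also fails if it takes over 72 s, if anything falls off the work surface, if the arm or the gripper's body presses on something with over 40 N, if the wrist force passes 120 N, or if a joint passes its speed limit or range.

## Working session

There is one attempt and no reset: what is moved stays moved. The work goes in short steps, Python scripts to look and compute and a tool call to move; the robot and the scene stay as the last step left them, time stands still between calls to the robot, and variables do not carry over. Pictures are saved under pics/ and viewed, and the job is handed in when it is done.

Besides the shell and the picture viewer there is one more tool, called after ">>>" as name(argument=value, ...), one argument or row to a line, values as JSON. carry_out: Moves the arm, as the interface text tells. Its arguments: {"type":"object","properties":{"moves":{"type":"array"},"force":{"type":"number"}},"required":["moves"]}

```bash
ls; mkdir -p pics; python3 - <<'E'
from rig import robot
import cv2, numpy as np
np.set_printoptions(precision=4,suppress=True)
o=robot.get_obs(); print(o)
for n in ["side","top","wrist"]:
    im=robot.camera(n); cv2.imwrite(f"pics/{n}0.png",im[...,::-1]); print(n,robot.camera_params(n))
E
```

```text
pics
{'time': 0.0, 'q': array([-1.3265,  0.5285,  1.4339, -0.    ,  1.1814, -0.1785]), 'joint_velocities': array([-0.0008,  0.0005,  0.0005,  0.002 , -0.0004, -0.0004]), 'joint_torque': array([ -0.0006, -44.0047, -17.6592,   0.0634,   0.0581,  -0.0001]), 'position': array([ 0.2563, -0.5693,  0.2466]), 'tool_rot': array([-0.5933,  0.3845, -0.3834,  0.5943]), 'ft_force': array([ 0.1639, -0.8573,  1.3343]), 'moment': array([-0.0379,  0.0011,  0.0266]), 'grip_width': 0.0868488030444616}
side {'fx': 445.1065868244753, 'fy': 445.1065868244753, 'cx': 315.5268282184929, 'cy': 200.6063354962967, 'extrinsics': array([[-0.9974, -0.0542,  0.0474,  0.5163],
       [-0.0703,  0.5928, -0.8023,  1.1561],
       [ 0.0154, -0.8035, -0.5951,  0.9659],
       [ 0.    ,  0.    ,  0.    ,  1.    ]])}
top {'fx': 420.0700954320223, 'fy': 420.0700954320223, 'cx': 317.1059663275199, 'cy': 192.9819724972266, 'extrinsics': array([[-0.0161, -0.9928,  0.1188,  0.4321],
       [-0.9998,  0.0169,  0.0059,  0.0064],
       [-0.0079, -0.1186, -0.9929,  1.286 ],
       [ 0.    ,  0.    ,  0.    ,  1.    ]])}
wrist {'fx': 345.6475644907757, 'fy': 345.6475644907757, 'cx': 320.508028309555, 'cy': 198.2182243456469, 'mount': array([[ 1.    , -0.001 ,  0.0002, -0.0003],
       [-0.0005, -0.2818,  0.9595, -0.1374],
       [-0.0009, -0.9595, -0.2818,  0.0768],
       [ 0.    ,  0.    ,  0.    ,  1.    ]])}
```

View pics/top0.png

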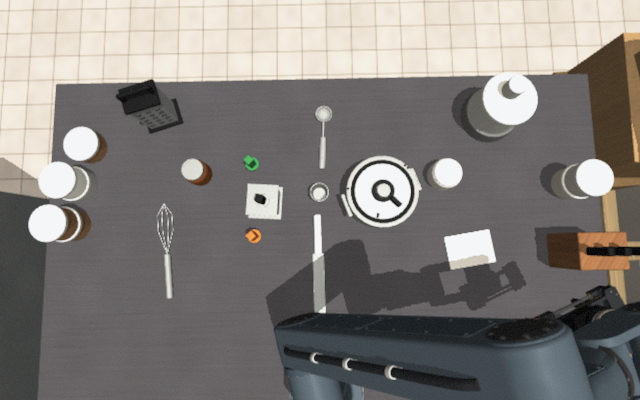

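View pics/side0.png

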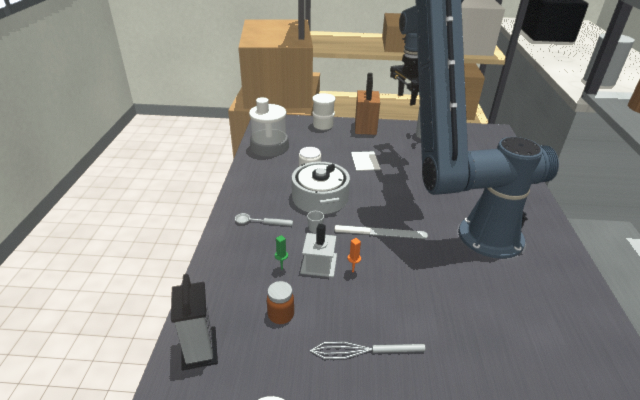

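View pics/wrist0.png

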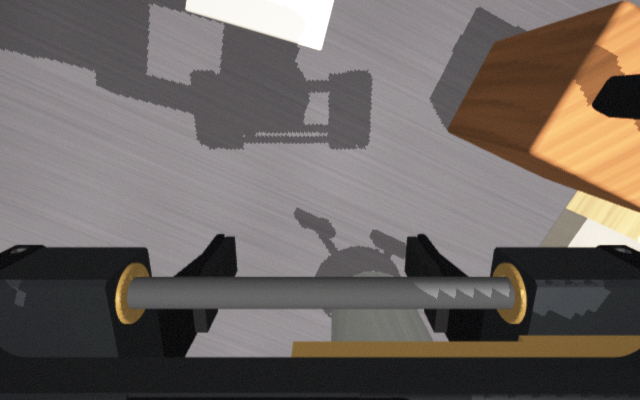

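```bash
cat > h.py <<'E'
import numpy as np, cv2
from scipy.spatial.transform import Rotation as R
np.set_printoptions(precision=4,suppress=True)
from rig import robot
def cam(n,obs=None):
    p=robot.camera_params(n)
    K=np.array([[p['fx'],0,p['cx']],[0,p['fy'],p['cy']],[0,0,1]])
    if n=='wrist':
        T=np.eye(4);T[:3,:3]=R.from_quat(obs['tool_rot']).as_matrix();T[:3,3]=obs['position'];E=T@p['mount']
    else: E=p['extrinsics']
    return K,E
def ray(K,E,uv,z):
    uv=np.atleast_2d(uv).astype(float)
    d=np.c_[(uv[:,0]-K[0,2])/K[0,0],(uv[:,1]-K[1,2])/K[1,1],np.ones(len(uv))]@E[:3,:3].T
    s=(z-E[2,3])/d[:,2]
    return E[:3,3]+d*s[:,None]
def proj(K,E,P):
    P=np.atleast_2d(P); c=(P-E[:3,3])@E[:3,:3]
    return np.c_[K[0,0]*c[:,0]/c[:,2]+K[0,2],K[1,1]*c[:,1]/c[:,2]+K[1,2]]
E
python3 - <<'E'
from h import *
im=cv2.imread('pics/top0.png')
cv2.imwrite('pics/tcan.png',cv2.resize(im[145:240,330:435],None,fx=6,fy=6,interpolation=cv2.INTER_CUBIC))
cv2.imwrite('pics/tst.png',cv2.resize(im[145:245,225:335],None,fx=6,fy=6,interpolation=cv2.INTER_CUBIC))
im=cv2.imread('pics/side0.png')
cv2.imwrite('pics/scan.png',cv2.resize(im[150:280,265:365],None,fx=4.5,fy=4.5,interpolation=cv2.INTER_CUBIC))
E
```

```text
(no output)
```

View pics/tcan.png

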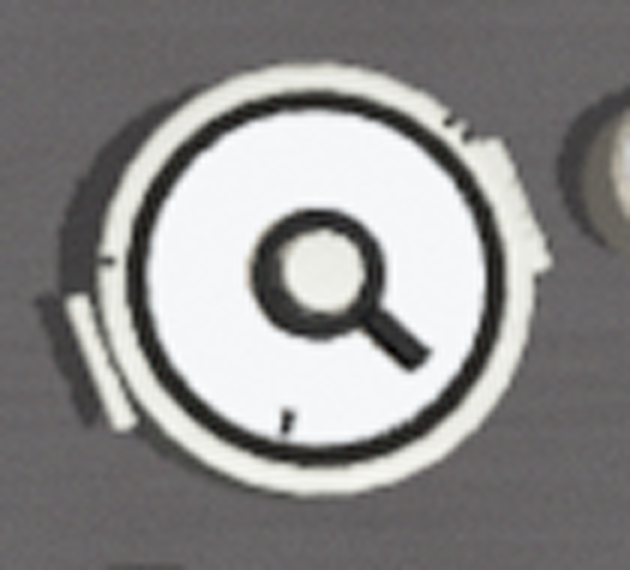

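View pics/tst.png

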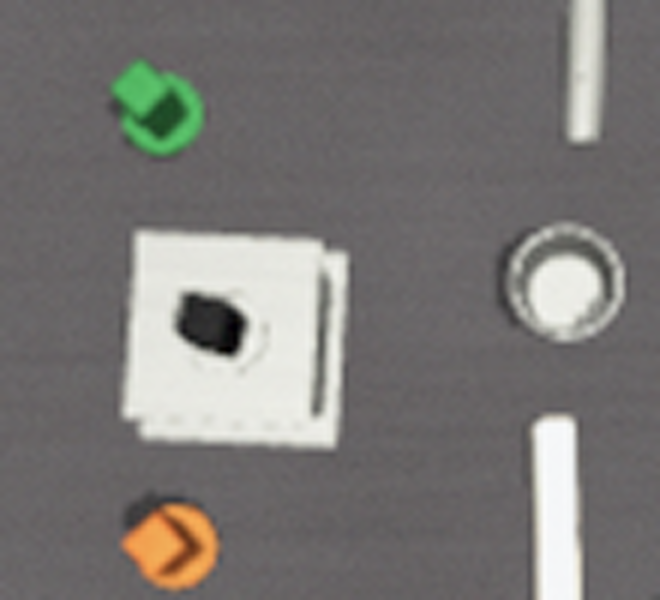

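View pics/scan.png

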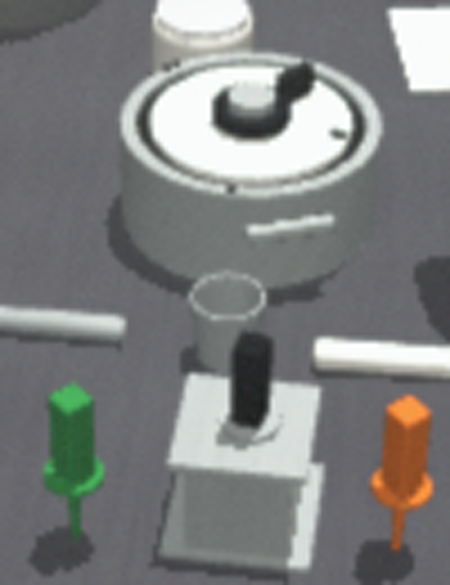

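```bash
cat > meas.py <<'E'
from h import *
im=cv2.imread('pics/top0.png'); g=cv2.cvtColor(im,cv2.COLOR_BGR2GRAY)
K,E=cam('top')
# lid outline: bright blob around (382,191), outer edge at z=.09
m=cv2.threshold(g,150,255,0)[1]
n,l,s,c=cv2.connectedComponentsWithStats(m)
def circ(P):
    A=np.c_[2*P[:,:2],np.ones(len(P))];b=(P[:,:2]**2).sum(1)
    x=np.linalg.lstsq(A,b,rcond=None)[0];return x[:2],np.sqrt(x[2]+x[0]**2+x[1]**2)
for i in range(1,n):
    x,y,w,h,a=s[i]
    if a>30 and 225<x<420 and 140<y<240: print(i,s[i],c[i])
lab=l[180,360]
cnt=max(cv2.findContours((l==lab).astype('u1'),0,1)[0],key=len)[:,0]
P=ray(K,E,cnt,.09);ctr,r=circ(P);print('lid',ctr,r,len(P))
for _ in range(3):
    d=np.linalg.norm(P[:,:2]-ctr,axis=1);P=P[abs(d-r)<.004];ctr,r=circ(P)
print('lid',ctr,r)
def c2(px,x0,y0,f=6): return (np.array(px)+.5)/f-.5+np.array([x0,y0])
single=ray(K,E,c2((107,261),330,145),.094)[0]
pair=ray(K,E,c2((457,128),330,145),.094)[0]
mark=ray(K,E,c2((288,420),330,145),.094)[0]
htip=ray(K,E,c2((419,358),330,145),.1175)[0]
for n,p in dict(single=single,pair=pair,mark=mark,htip=htip).items():
    d=p[:2]-ctr; print(n,p,'r',np.linalg.norm(d),'ang',np.degrees(np.arctan2(d[1],d[0])))
hc=ray(K,E,c2((264,199),0,0,1),.15)
# probe black handle top, top face crop
print('stand')
q=ray(K,E,c2([(135,230),(325,240),(305,412),(125,415)],225,145),.08);print(q,q.mean(0))
E
python3 meas.py
```

```text
8 [ 341  156   81   72 1078] [381.1494 192.1521]
15 [ 354  163   57   56 2004] [381.8413 190.4925]
19 [ 245  183   38   37 1102] [263.6897 201.3221]
20 [310 182  19  20 198] [319.0303 192.6515]
21 [377 183  14  14 145] [383.3586 189.669 ]
31 [312 214  14  99 887] [318.1995 266.0023]
38 [246 230  15  13  99] [253.1919 235.7172]
lid [ 0.5796 -0.1735] 0.07878198731907593 165
lid [ 0.5789 -0.1733] 0.07920444710038148
single [ 0.5873 -0.0734  0.094 ] r 0.10022201712085048 ang 85.19223451372537
pair [ 0.6487 -0.2426  0.094 ] r 0.09836212478846593 ang -44.80232974865787
mark [ 0.51   -0.1571  0.094 ] r 0.07074677137129272 ang 166.75596969678762
htip [ 0.5363 -0.2156  0.1175] r 0.06003858657933888 ang -135.17518294233184
stand
[[0.6092 0.2164 0.08  ]
 [0.6027 0.1244 0.08  ]
 [0.5196 0.1344 0.08  ]
 [0.5196 0.2208 0.08  ]] [0.5628 0.174  0.08  ]
```

```bash
cat >> h.py <<'E'
def toolmove(obs,target,yaw=None):
    """target world TCP; yaw=desired world angle (deg) of tool x with tool y straight down. returns cm shift and rotvec in tool axes"""
    R0=R.from_quat(obs['tool_rot'])
    d=R0.inv().apply(np.array(target)-obs['position'])*100
    if yaw is None: return d,None
    a=np.radians(yaw);x=np.array([np.cos(a),np.sin(a),0]);y=np.array([0,0,-1.]);z=np.cross(x,y)
    Rt=R.from_matrix(np.c_[x,y,z])
    return d,(R0.inv()*Rt).as_rotvec()
def yaw(obs):
    x=R.from_quat(obs['tool_rot']).as_matrix()[:,0];return np.degrees(np.arctan2(x[1],x[0]))
E
python3 - <<'E'
from h import *
o=robot.get_obs();print(R.from_quat(o['tool_rot']).as_matrix(),yaw(o),o['position'])
print('q1+..',np.degrees(o['q'][[0,5]]))
for y in (yaw(o),-45,-103,135): print(y,*toolmove(o,(.50,-.17,.27),y))
E
```

```text
[[ 0.4103 -0.0004  0.9119]
 [-0.9119  0.0016  0.4103]
 [-0.0016 -1.      0.0003]] -65.77378439468885 [ 0.2564 -0.5694  0.2468]
q1+.. [-76.0015 -10.2277]
-65.77378439468885 [-26.4324  -2.2656  38.6098] [-0.0003 -0.     -0.0016]
-45 [-26.4324  -2.2656  38.6098] [-0.0006 -0.3626 -0.0016]
-103 [-26.4324  -2.2656  38.6098] [ 0.0002  0.6497 -0.0017]
135 [-26.4324  -2.2656  38.6098] [ 0.0022  2.779  -0.0008]
```

```bash
python3 - <<'E'
from h import *
o=robot.get_obs()
print(*toolmove(o,(.515,-.24,.27),-45))
E
```

```text
[-19.4334  -2.2774  37.1053] [-0.0006 -0.3626 -0.0016]
```

>>> carry_out(
  moves=[
    [1,-2,-0.3,4,0,-0.05,0],
    [1,-4.1,-0.5,8,0,-0.1,0],
    [1,-6.2,-0.8,12,0,-0.15,0],
    [1,-8.3,-1,16,0,-0.2,0],
    [1,-10.4,-1.3,20,0,-0.25,0],
    [1,-12.5,-1.5,24,0,-0.3,0],
    [1,-14.6,-1.8,28,0,-0.33,0],
    [1,-16.7,-2,32,0,-0.35,0],
    [1,-18.5,-2.3,35.5,0,-0.363,0],
    [1,-19.4,-2.3,37.1,0,-0.363,0],
    [1,-19.4,-2.3,37.1,0,-0.363,0],
    [1,-19.4,-2.3,37.1,0,-0.363,0],
  ],
)

```text
time: 1.35
position: [0.515, -0.2406, 0.2702]
tool_rot: [0.654, -0.27, 0.27, -0.653]
ft_force: [-0.5, -0.8, 0.1]
grip_width: 0.0877
```

```bash
python3 - <<'E'
from h import *
import pickle
o=robot.get_obs();im=robot.camera('wrist')[...,::-1];cv2.imwrite('pics/w1.png',im);pickle.dump(o,open('w1.pkl','wb'));print(o['time'],o['position'],yaw(o),o['q'],o['ft_force'])
cv2.imwrite('pics/top1.png',robot.camera('top')[...,::-1])
E
```

```text
1.35 [ 0.515  -0.2406  0.2702] -44.90984227600736 [-0.6333  0.4253  1.5503 -0.0007  1.1667  0.1508] [-0.4509 -0.8045  0.0588]
```

View pics/w1.png

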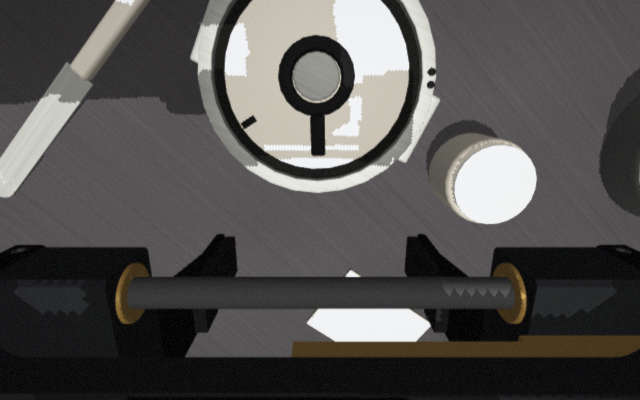

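```bash
python3 - <<'E'
from h import *
import pickle
o=pickle.load(open('w1.pkl','rb'));K,E=cam('wrist',o)
im=cv2.imread('pics/w1.png');g=cv2.cvtColor(im,cv2.COLOR_BGR2GRAY)
cv2.imwrite('pics/w1c.png',cv2.resize(im[0:200,180:450],None,fx=2.9,fy=2.9,interpolation=cv2.INTER_CUBIC))
m=cv2.threshold(g,60,255,1)[1]
n,l,s,c=cv2.connectedComponentsWithStats(m[:210])
for i in range(1,n):
    if s[i][4]>15: print(i,s[i],c[i])
def circ(P):
    A=np.c_[2*P[:,:2],np.ones(len(P))];b=(P[:,:2]**2).sum(1)
    x=np.linalg.lstsq(A,b,rcond=None)[0];return x[:2],np.sqrt(x[2]+x[0]**2+x[1]**2)
# inner edge of gap: flood from hole contours of ring component
i=l[140,235] if l[140,235] else None
print('lab',[l[y,x] for y,x in ((140,232),(155,250),(60,285),(140,318),(122,249),(72,432),(85,432))])
E
```

```text
1 [   0    0  114  104 7855] [41.1523 41.9449]
2 [  67    0  142  123 8676] [155.9756  57.8389]
3 [ 212    0  209  179 4985] [317.2413  96.8335]
4 [ 279   36   75  119 3193] [316.0858  83.9032]
5 [428  69   8   6  38] [431.6579  71.3947]
6 [ 599   68   41  142 4200] [622.7886 146.4257]
7 [428  82   7   6  31] [430.5806  84.2903]
8 [242 116  14  12  80] [248.2375 121.5625]
9 [426 120  71  50 849] [455.6961 134.7797]
12 [ 31 156  13  16  18] [ 37.5    162.8333]
lab [np.int32(0), np.int32(0), np.int32(4), np.int32(4), np.int32(8), np.int32(5), np.int32(7)]
```

View pics/w1c.png

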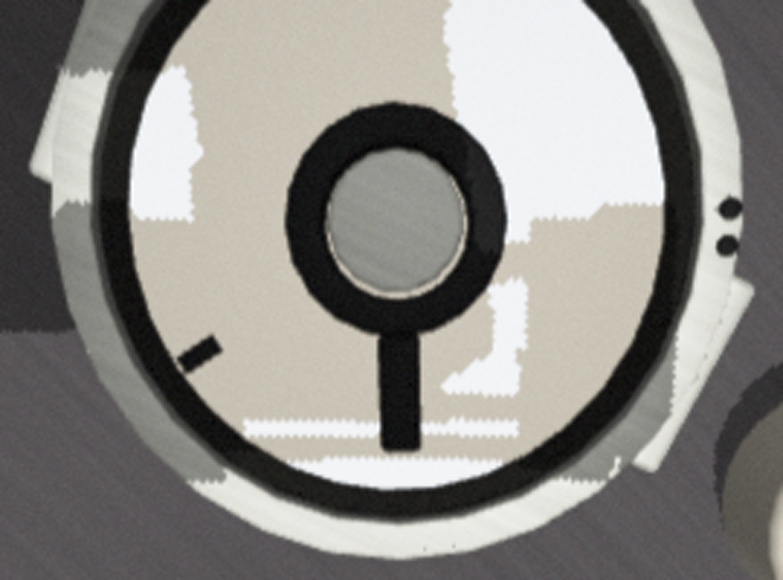

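```bash
cat > m2.py <<'E'
from h import *
import pickle
o=pickle.load(open('w1.pkl','rb'));K,E=cam('wrist',o)
im=cv2.imread('pics/w1.png');g=cv2.cvtColor(im,cv2.COLOR_BGR2GRAY)
m=cv2.threshold(g,60,255,1)[1][:210]
n,l,s,c=cv2.connectedComponentsWithStats(m)
def circ(P):
    A=np.c_[2*P[:,:2],np.ones(len(P))];b=(P[:,:2]**2).sum(1)
    x=np.linalg.lstsq(A,b,rcond=None)[0];return x[:2],np.sqrt(x[2]+x[0]**2+x[1]**2)
# ray outward from collar centre: first ring pixel
c0=np.array([316,76.]);pts=[]
for a in np.radians(np.arange(0,360,2)):
    for r in np.arange(50,140,.5):
        p=c0+r*np.array([np.cos(a),np.sin(a)])
        if not(0<=p[1]<209 and 0<=p[0]<640): break
        if l[int(round(p[1])),int(round(p[0]))]==3: pts.append(p);break
P=ray(K,E,pts,.09);ctr,r=circ(P);print('lid edge',ctr,r,len(P),np.abs(np.linalg.norm(P[:,:2]-ctr,axis=1)-r).max())
def show(n,p):
    d=p[:2]-ctr;print(n,p,'r',np.linalg.norm(d),'ang',np.degrees(np.arctan2(d[1],d[0])))
a=ray(K,E,c[5],.094)[0];b=ray(K,E,c[7],.094)[0];show('pair',(a+b)/2);show('mark',ray(K,E,c[8],.093)[0])
L=[];
for y in range(120,150):
    xs=np.where(l[y,300:340]==4)[0]+300; L.append([(xs[0]+xs[-1])/2,y])
Q=ray(K,E,L,.1175);show('bar mid',Q[15]);d=Q[-1]-Q[0];print('bar dir',np.degrees(np.arctan2(d[1],d[0])))
for q in Q[::6]: show('q',q)
print(xs)
E
python3 m2.py
```

```text
lid edge [ 0.5775 -0.1721] 0.08065336357588257 139 0.0010252242635796771
pair [ 0.6469 -0.242   0.094 ] r 0.09850100901298345 ang -45.177086736826055
mark [ 0.5083 -0.1554  0.093 ] r 0.07118494340063426 ang 166.45549793834468
bar mid [ 0.5453 -0.2054  0.1175] r 0.046352631505767156 ang -134.06824929460268
bar dir -133.10746843705894
q [ 0.5539 -0.1968  0.1175] r 0.03418402778971488 ang -133.6908136892014
q [ 0.5505 -0.2002  0.1175] r 0.039016074263967304 ang -133.86887950992758
q [ 0.5473 -0.204   0.1175] r 0.04390405343655203 ang -133.46853142100832
q [ 0.5438 -0.2074  0.1175] r 0.04882991949600753 ang -133.6336452456053
q [ 0.5406 -0.2112  0.1175] r 0.05381460973841141 ang -133.3245723917209
[312 313 314 315 316 317 318 319 320 321 322 323 324]
```

```bash
python3 - <<'E'
from h import *
o=robot.get_obs()
a=np.radians(-133.6);p=np.array([.578,-.1725])+.050*np.array([np.cos(a),np.sin(a)])
print(p,*toolmove(o,(*p,.121),-43.6))
E
```

```text
[ 0.5435 -0.2087] [-0.2736 14.93    4.3839] [ 0.0006 -0.0251 -0.0004]
```

>>> carry_out(
  moves=[
    [0.5,-0.3,2,4.4,0,-0.025,0],
    [0.5,-0.3,5,4.4,0,-0.025,0],
    [0.5,-0.3,8,4.4,0,-0.025,0],
    [0.5,-0.3,11,4.4,0,-0.025,0],
    [0.5,-0.3,13,4.4,0,-0.025,0],
    [0.5,-0.3,14.5,4.4,0,-0.025,0],
    [0.5,-0.3,14.9,4.4,0,-0.025,0],
    [0.5,-0.3,14.9,4.4,0,-0.025,0],
  ],
)

```text
time: 2.25
position: [0.5435, -0.2084, 0.121]
tool_rot: [-0.656, 0.263, -0.262, 0.656]
ft_force: [-0.6, 0.0, 0.5]
grip_width: 0.044
```

>>> carry_out(
  moves=[
    [0.1,0,0,0,0,0,0],
    [0,0,0,0,0,0,0],
    [0,0,0,0,0,0,0],
    [0,0,0,0,0,0,0],
    [0,0,0,0,0,0,0],
    [0,0,0,0,0,0,0],
  ],
  force=6,
)

```text
time: 2.85
position: [0.5443, -0.2075, 0.1219]
tool_rot: [0.657, -0.262, 0.262, -0.657]
ft_force: [-0.1, 0.2, 2.0]
grip_width: 0.0118
```

```bash
python3 - <<'E'
from h import *
o=robot.get_obs();im=robot.camera('wrist')[...,::-1];cv2.imwrite('pics/w2.png',im);print(o['time'],o['position'],yaw(o),o['ft_force'],o['grip_width'])
# arc plan: pose rotates about ctr by -th
R0=R.from_quat(o['tool_rot']);ctr=np.array([.578,-.1725])
d0=o['position'][:2]-ctr;print('r,ang',np.linalg.norm(d0),np.degrees(np.arctan2(d0[1],d0[0])))
for t in range(4,69,4):
    a=-np.radians(t);M=np.array([[np.cos(a),-np.sin(a)],[np.sin(a),np.cos(a)]])
    w=np.r_[M@d0-d0,0]; s=R0.inv().apply(w)*100; rv=(R0.inv()*R.from_rotvec([0,0,a])*R0).as_rotvec()
    print(t,s.round(2),rv.round(3))
E
```

```text
2.85 [ 0.5443 -0.2075  0.1219] -43.5395028597829 [-0.0559  0.2275  2.0039] 0.011814308636269684
r,ang 0.04861542445564693 -133.86925867217414
4 [-0.34 -0.    0.01] [-0.    0.07 -0.  ]
8 [-0.68 -0.    0.05] [-0.    0.14 -0.  ]
12 [-1.01 -0.    0.11] [-0.     0.209 -0.   ]
16 [-1.34 -0.    0.2 ] [-0.     0.279 -0.   ]
20 [-1.66 -0.    0.3 ] [-0.     0.349 -0.   ]
24 [-1.97 -0.    0.43] [-0.     0.419 -0.   ]
28 [-2.28 -0.    0.58] [-0.     0.489 -0.   ]
32 [-2.57 -0.    0.75] [-0.     0.559 -0.   ]
36 [-2.85 -0.    0.94] [-0.     0.628 -0.   ]
40 [-3.12 -0.    1.16] [-0.     0.698 -0.   ]
44 [-3.37 -0.    1.38] [-0.     0.768 -0.   ]
48 [-3.6  -0.    1.63] [-0.     0.838 -0.   ]
52 [-3.82 -0.    1.89] [-0.     0.908 -0.   ]
56 [-4.02 -0.    2.17] [-0.     0.977 -0.   ]
60 [-4.2  -0.    2.45] [-0.     1.047 -0.   ]
64 [-4.35 -0.    2.76] [-0.001  1.117 -0.   ]
68 [-4.49 -0.    3.07] [-0.001  1.187 -0.   ]
```

View pics/w2.png

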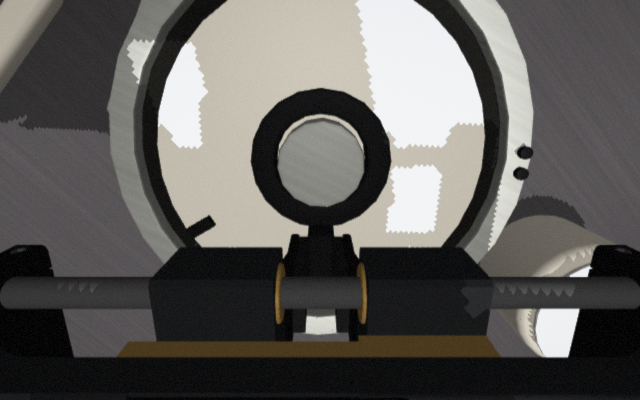

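>>> carry_out(
  moves=[
    [0,-0.34,0,0.01,0,0.07,0],
    [0,-0.68,0,0.05,0,0.14,0],
    [0,-1.01,0,0.11,0,0.21,0],
    [0,-1.34,0,0.2,0,0.28,0],
    [0,-1.66,0,0.3,0,0.35,0],
    [0,-1.97,0,0.43,0,0.42,0],
    [0,-2.28,0,0.58,0,0.49,0],
    [0,-2.57,0,0.75,0,0.56,0],
    [0,-2.85,0,0.94,0,0.63,0],
    [0,-3.12,0,1.16,0,0.7,0],
    [0,-3.37,0,1.38,0,0.77,0],
    [0,-3.6,0,1.63,0,0.84,0],
    [0,-3.82,0,1.89,0,0.91,0],
    [0,-4.02,0,2.17,0,0.98,0],
    [0,-4.2,0,2.45,0,1.05,0],
    [0,-4.2,0,2.45,0,1.05,0],
    [0,-4.2,0,2.45,0,1.05,0],
    [0,-4.2,0,2.45,0,1.05,0],
  ],
)

```text
time: 4.7
position: [0.5305, -0.1604, 0.1218]
tool_rot: [-0.437, 0.556, -0.556, 0.437]
ft_force: [-1.3, 2.4, 5.3]
grip_width: 0.0119
```

```bash
python3 - <<'E'
from h import *
o=robot.get_obs();im=robot.camera('wrist')[...,::-1];cv2.imwrite('pics/w3.png',im);print(o['time'],o['position'],yaw(o),o['q'],o['ft_force'],o['grip_width'])
ctr=np.array([.578,-.1725])
d0=o['position'][:2]-ctr;print('r,ang',np.linalg.norm(d0),np.degrees(np.arctan2(d0[1],d0[0])))
E
```

```text
4.7 [ 0.5305 -0.1604  0.1218] -103.66597430076239 [-0.4956  0.613   1.7192  0.0011  0.81    1.3129] [-1.2991  2.352   5.3249] 0.011893723903174747
r,ang 0.04903443753235492 165.68771981510844
```

View pics/w3.png

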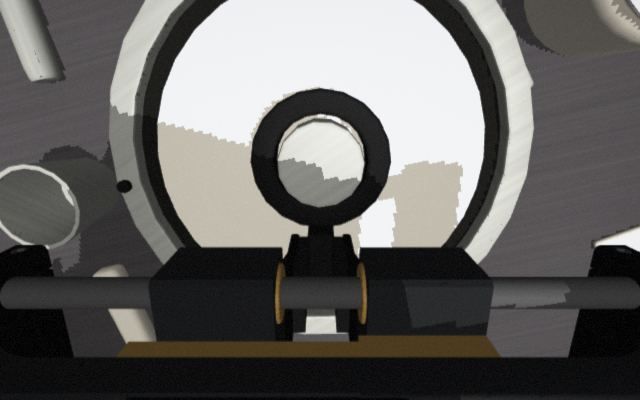

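>>> carry_out(
  moves=[
    [0.5,0,0,0,0,0,0],
    [0.5,0,0,0,0,0,0],
    [0.5,0,0,0,0,0,0],
    [0.6,0,-3,0,0,0,0],
    [0.6,0,-7,-1,0,0,0],
    [0.6,0,-11,-2,0,0,0],
    [0.6,0,-15,-3,0,0,0],
    [0.6,0,-17,-4,0,0,0],
    [0.6,0,-17,-4,0,0,0],
    [0.6,0,-17,-4,0,0,0],
  ],
)

```text
time: 5.75
position: [0.4917, -0.1514, 0.2914]
tool_rot: [0.437, -0.556, 0.556, -0.437]
ft_force: [-0.4, 0.3, -0.6]
grip_width: 0.0519
```

```bash
python3 - <<'E'
from h import *
import pickle
o=robot.get_obs();im=robot.camera('wrist')[...,::-1];cv2.imwrite('pics/w4.png',im);pickle.dump(o,open('w4.pkl','wb'));print(o['time'],o['position'],yaw(o),o['ft_force'],o['grip_width'])
E
```

```text
5.75 [ 0.4917 -0.1514  0.2914] -103.71213414210574 [-0.3501  0.2886 -0.5685] 0.051947646395445676
```

View pics/w4.png

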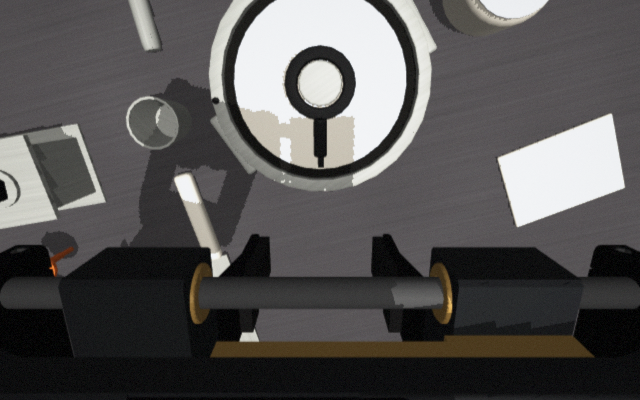

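```bash
cat > m4.py <<'E'
from h import *
import pickle
o=pickle.load(open('w4.pkl','rb'));K,E=cam('wrist',o)
im=cv2.imread('pics/w4.png');g=cv2.cvtColor(im,cv2.COLOR_BGR2GRAY)
m=cv2.threshold(g,60,255,1)[1][:210]
n,l,s,c=cv2.connectedComponentsWithStats(m)
for i in range(1,n):
    if s[i][4]>12: print(i,s[i],c[i])
def circ(P):
    A=np.c_[2*P[:,:2],np.ones(len(P))];b=(P[:,:2]**2).sum(1)
    x=np.linalg.lstsq(A,b,rcond=None)[0];return x[:2],np.sqrt(x[2]+x[0]**2+x[1]**2)
c0=np.array([320,83.]);pts=[]
for a in np.radians(np.r_[np.arange(0,70,2),np.arange(110,360,2)]):
    for r in np.arange(60,140,.5):
        p=c0+r*np.array([np.cos(a),np.sin(a)])
        if not(0<=p[1]<209 and 0<=p[0]<640): break
        if g[int(round(p[1])),int(round(p[0]))]<70: pts.append(p);break
P=ray(K,E,pts,.09);ctr,r=circ(P);e=np.linalg.norm(P[:,:2]-ctr,axis=1)-r;k=abs(e)<.003;P=P[k];ctr,r=circ(P)
print('lid edge',ctr,r,len(P),np.abs(np.linalg.norm(P[:,:2]-ctr,axis=1)-r).max())
sub=(slice(92,108),slice(208,222));yy,xx=np.where(g[sub]<60);st=np.array([xx.mean()+208,yy.mean()+92]);print(st,len(xx))
p=ray(K,E,st,.094)[0];d=p[:2]-ctr;print('single',p,np.linalg.norm(d),np.degrees(np.arctan2(d[1],d[0])))
L=[]
for y in range(122,155):
    xs=np.where(g[y,305:337]<60)[0]+305
    if len(xs): L.append([(xs[0]+xs[-1])/2,y])
Q=ray(K,E,L,.1175);d=Q.mean(0)[:2]-ctr;print('bar ang',np.degrees(np.arctan2(d[1],d[0])),len(L))
sub=(slice(158,167),slice(312,330));yy,xx=np.where(g[sub]<60);mk=np.array([xx.mean()+312,yy.mean()+158]);p=ray(K,E,mk,.094)[0];d=p[:2]-ctr;print('mark',mk,np.linalg.norm(d),np.degrees(np.arctan2(d[1],d[0])))
E
python3 m4.py
```

```text
1 [148   0   7  17  30] [151.0333   8.7   ]
2 [ 224    0  194  179 4655] [321.9751  95.1182]
3 [429   0  30  32 312] [440.7724  13.2853]
4 [155  24   8  27  35] [159.      37.8571]
5 [ 285   46   70  121 2745] [319.5494  92.5439]
7 [ 139   78  118  132 7025] [192.875  153.9038]
10 [  0 123  62  14 142] [ 29.3662 129.9085]
14 [ 33 145  29  61 336] [ 46.5774 174.0208]
25 [  0 180   7  21 110] [  2.3636 191.1545]
lid edge [ 0.5776 -0.1721] 0.08072393611568708 131 0.0009908585132904213
[211.5765 100.9176] 85
single [ 0.5869 -0.0704  0.094 ] 0.10207339346195636 84.79401749827107
bar ang 166.05001515392271 33
mark [320.1591 161.7727] 0.07256228861697663 166.45821648370858
```

```bash
python3 - <<'E'
from h import *
o=robot.get_obs()
print(*toolmove(o,(.485,.145,.29),-70))
E
```

```text
[-28.6301   0.0743  -7.6446] [ 0.0013 -0.5883 -0.0008]
```

>>> carry_out(
  moves=[
    [0.7,-3.5,0,-1,0,-0.1,0],
    [0.7,-7.5,0,-2,0,-0.2,0],
    [0.7,-11.5,0,-3,0,-0.3,0],
    [0.7,-15.5,0,-4,0,-0.4,0],
    [0.7,-19.5,0,-5,0,-0.48,0],
    [0.7,-23.5,0,-6,0,-0.55,0],
    [0.7,-26.5,0,-7,0,-0.58,0],
    [0.7,-28.6,0,-7.6,0,-0.588,0],
    [0.7,-28.6,0,-7.6,0,-0.588,0],
    [0.7,-28.6,0,-7.6,0,-0.588,0],
    [0.7,-28.6,0,-7.6,0,-0.588,0],
  ],
)

```text
time: 6.9
position: [0.4857, 0.1436, 0.2906]
tool_rot: [0.58, -0.406, 0.406, -0.578]
ft_force: [-0.6, 0.8, -0.5]
grip_width: 0.061
```

```bash
python3 - <<'E'
from h import *
import pickle
o=robot.get_obs();im=robot.camera('wrist')[...,::-1];cv2.imwrite('pics/w5.png',im);pickle.dump(o,open('w5.pkl','wb'));print(o['time'],o['position'],yaw(o),o['ft_force'],o['grip_width'])
cv2.imwrite('pics/w5c.png',cv2.resize(im[0:235,200:440],None,fx=2.5,fy=2.5,interpolation=cv2.INTER_CUBIC))
E
```

```text
6.9 [0.4857 0.1436 0.2906] -70.0694319206261 [-0.621   0.754  -0.5391] 0.06100960119723124
```

View pics/w5.png

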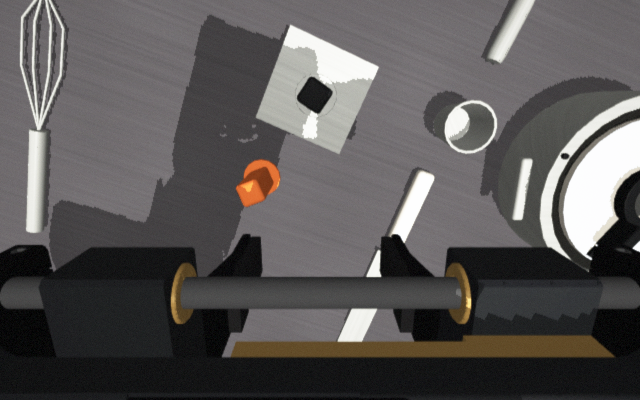

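View pics/w5c.png

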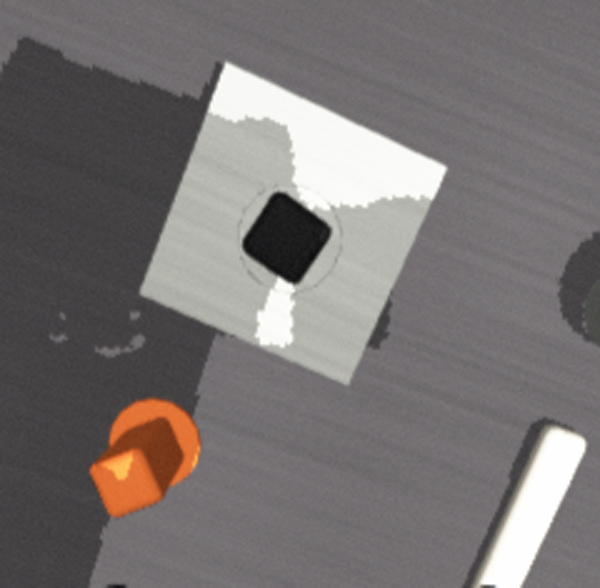

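```bash
cat > m5.py <<'E'
from h import *
import pickle
o=pickle.load(open('w5.pkl','rb'));K,E=cam('wrist',o)
im=cv2.imread('pics/w5.png');g=cv2.cvtColor(im,cv2.COLOR_BGR2GRAY)
f=4.
m=cv2.threshold(g[60:130,280:350],70,255,1)[1]
n,l,s,c=cv2.connectedComponentsWithStats(m);i=l[35,35]
cnt=cv2.findContours((l==i).astype('u1'),0,1)[0][0];rc=cv2.minAreaRect(cnt);print(s[i],c[i]+[280,60],rc)
box=cv2.boxPoints(rc)+[280,60];P=ray(K,E,box,.15);print('handle top',P,P.mean(0))
d=P-np.roll(P,1,0);print('side',np.linalg.norm(d,axis=1),'ang',np.degrees(np.arctan2(d[:,1],d[:,0]))%90)
# flange circle edge: crop coords
cr=np.array([(242,212),(238,240),(251,272),(275,290),(315,283),(338,255),(341,225),(325,197),(262,193)])/2.5+[200,0]
Q=ray(K,E,cr,.085)
A=np.c_[2*Q[:,:2],np.ones(len(Q))];x=np.linalg.lstsq(A,(Q[:,:2]**2).sum(1),rcond=None)[0];print('flange',x[:2],np.sqrt(x[2]+x[0]**2+x[1]**2))
pc=np.array([(225,62),(447,167),(349,385),(139,294)])/2.5+[200,0]
Q=ray(K,E,pc,.08);d=Q-np.roll(Q,1,0);print('plate',Q.mean(0),np.linalg.norm(d,axis=1),np.degrees(np.arctan2(d[:,1],d[:,0]))%90)
E
python3 m5.py
```

```text
[ 17  17  35  36 763] [314.0904  94.7484] ((34.15384292602539, 34.769229888916016), (27.735010147094727, 28.28971290588379), 33.690067291259766)
handle top [[0.5493 0.188  0.15  ]
 [0.5696 0.1823 0.15  ]
 [0.5652 0.1619 0.15  ]
 [0.5445 0.1673 0.15  ]] [0.5572 0.1749 0.15  ]
side [0.0212 0.0211 0.0209 0.0213] ang [76.8707 74.3213 77.5707 75.3708]
flange [0.5573 0.1744] 0.019706559415625866
plate [0.5595 0.1751 0.08  ] [0.0902 0.0903 0.09   0.0905] [86.4533 86.4115 86.5242 86.4862]
```

```bash
python3 - <<'E'
from h import *
o=robot.get_obs()
print(*toolmove(o,(.5572,.1747,.124),-14))
E
```

```text
[-0.5094 16.6752  7.8055] [ 0.0013 -0.9791 -0.0007]
```

>>> carry_out(
  moves=[
    [0.55,0,0,1.5,0,-0.14,0],
    [0.55,-0.1,0,3,0,-0.28,0],
    [0.55,-0.2,0,4.5,0,-0.42,0],
    [0.55,-0.3,0,6,0,-0.56,0],
    [0.55,-0.4,0,7,0,-0.7,0],
    [0.55,-0.5,1,7.8,0,-0.84,0],
    [0.55,-0.5,3,7.8,0.001,-0.979,0],
    [0.55,-0.5,6,7.8,0.001,-0.979,0],
    [0.55,-0.5,9,7.8,0.001,-0.979,0],
    [0.55,-0.5,12,7.8,0.001,-0.979,0],
    [0.55,-0.5,12,7.8,0.001,-0.979,0],
  ],
)

```text
time: 8.05
position: [0.5545, 0.1741, 0.1676]
tool_rot: [0.702, -0.09, 0.083, -0.701]
ft_force: [-0.4, 0.0, 0.3]
grip_width: 0.048
```

```bash
python3 - <<'E'
from h import *
import pickle
o=robot.get_obs();im=robot.camera('wrist')[...,::-1];cv2.imwrite('pics/w6.png',im);pickle.dump(o,open('w6.pkl','wb'));print(o['time'],o['position'],yaw(o),o['ft_force'],o['grip_width'])
print(*toolmove(o,(.5572,.1747,.124),-14))
E
```

```text
8.05 [0.5545 0.1741 0.1676] -14.0390229682647 [-0.4249  0.0059  0.2658] 0.04800235970863736
[0.2822 4.3541 0.1388] [ 0.0028 -0.0007 -0.0085]
```

View pics/w6.png

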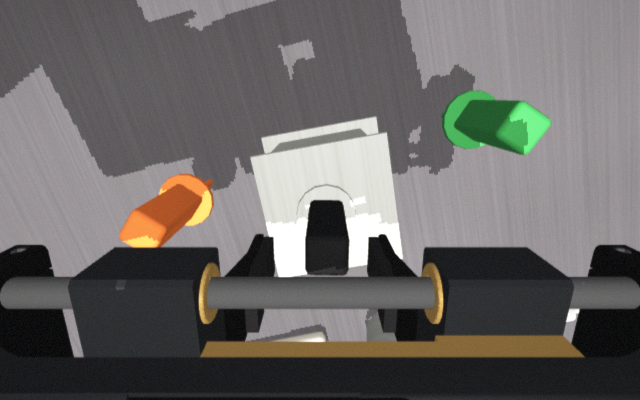

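>>> carry_out(
  moves=[
    [0.55,0.1,1.5,0,0,0,0],
    [0.55,0.1,3,0,0,0,0],
    [0.55,0.1,4.4,0,0,0,0],
    [0.55,0.1,4.4,0,0,0,0],
    [0.55,0.1,4.4,0,0,0,0],
  ],
)

```text
time: 8.6
position: [0.5588, 0.1755, 0.1283]
tool_rot: [-0.702, 0.085, -0.086, 0.702]
ft_force: [-0.1, 0.2, 0.8]
grip_width: 0.0481
```

```bash
python3 - <<'E'
from h import *
o=robot.get_obs();print(o['time'],o['position'],yaw(o),o['ft_force'],o['grip_width'])
print(*toolmove(o,(.5572,.1747,.124),-14))
E
```

```text
8.6 [0.5588 0.1755 0.1283] -13.939004860971307 [-0.083   0.2467  0.7524] 0.04807208882992662
[-0.1408  0.4259 -0.1199] [-0.0012  0.0011  0.0015]
```

>>> carry_out(
  moves=[
    [0.55,-0.14,0.4,-0.12,0,0,0],
    [0.55,-0.14,0.4,-0.12,0,0,0],
    [0.55,-0.14,0.4,-0.12,0,0,0],
  ],
)

```text
time: 8.9
position: [0.5567, 0.1748, 0.1239]
tool_rot: [-0.702, 0.085, -0.086, 0.702]
ft_force: [0.0, 0.1, 0.4]
grip_width: 0.0479
```

>>> carry_out(
  moves=[
    [0.2,0,0,0,0,0,0],
    [0.1,0,0,0,0,0,0],
    [0,0,0,0,0,0,0],
    [0,0,0,0,0,0,0],
    [0,0,0,0,0,0,0],
    [0,0,0,0,0,0,0],
  ],
  force=25,
)

```text
time: 9.5
position: [0.5568, 0.1749, 0.1236]
tool_rot: [-0.702, 0.085, -0.086, 0.702]
ft_force: [0.5, -0.9, -0.2]
grip_width: 0.0217
```

```bash
python3 - <<'E'
from h import *
o=robot.get_obs();print(o['time'],o['position'],yaw(o),o['ft_force'],o['grip_width'])
print(*toolmove(o,(.5572,.1747,.124),-14))
im=robot.camera('wrist')[...,::-1];cv2.imwrite('pics/w7.png',im)
E
```

```text
9.5 [0.5568 0.1749 0.1236] -13.924091694792347 [ 0.5479 -0.8567 -0.2142] 0.021727060511065346
[ 0.0458 -0.0411 -0.0047] [-0.001   0.0013  0.0007]
```

View pics/w7.png

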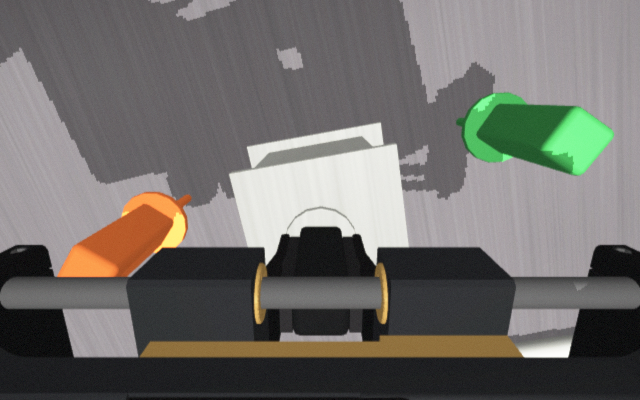

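```bash
python3 - <<'E'
from h import *
o=robot.get_obs()
c=np.array([.5776,-.1721]);a=np.radians(85);p=c+.0855*np.array([np.cos(a),np.sin(a)])
print(p,*toolmove(o,(*p,.0986+.102),-14))
E
```

```text
[ 0.5851 -0.0869] [  9.0491  -7.7178 -24.7213] [-0.001   0.0013  0.0007]
```

>>> carry_out(
  moves=[
    [0,0,-1,0,0,0,0],
    [0,0,-3,0,0,0,0],
    [0,0,-5,0,0,0,0],
    [0,0,-7,0,0,0,0],
    [0,0,-8.5,0,0,0,0],
    [0,0,-9.5,0,0,0,0],
    [0,0,-9.5,0,0,0,0],
    [0,0,-9.5,0,0,0,0],
  ],
)

```text
time: 10.35
position: [0.5561, 0.1747, 0.2183]
tool_rot: [-0.702, 0.086, -0.086, 0.702]
ft_force: [-0.7, -0.1, -1.6]
grip_width: 0.0217
```

```bash
python3 - <<'E'
from h import *
o=robot.get_obs();print(o['time'],o['position'],yaw(o),o['ft_force'],o['grip_width'])
c=np.array([.5776,-.1721]);a=np.radians(85);p=c+.0855*np.array([np.cos(a),np.sin(a)])
print(p,*toolmove(o,(*p,.0986+.102),-14))
im=robot.camera('side')[...,::-1];cv2.imwrite('pics/s8.png',cv2.resize(im[130:280,250:400],None,fx=4,fy=4))
E
```

```text
10.35 [0.5561 0.1747 0.2183] -13.922253268928323 [-0.7478 -0.1455 -1.6001] 0.02165717289682528
[ 0.5851 -0.0869] [  9.1012   1.7568 -24.6962] [-0.0006  0.0014 -0.0002]
```

View pics/s8.png

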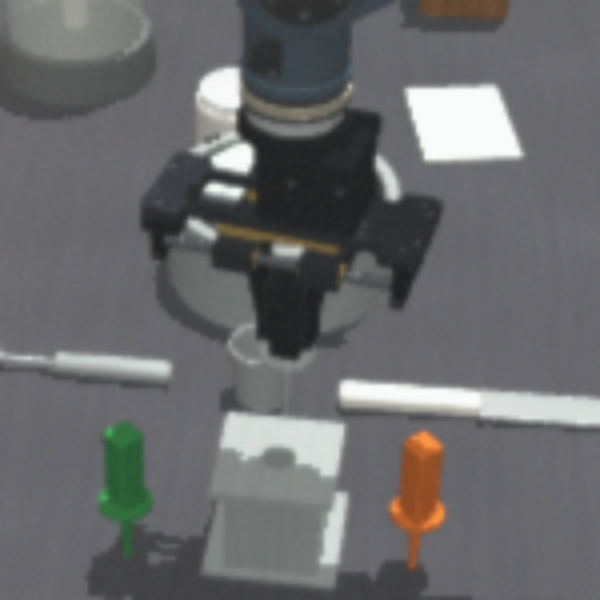

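>>> carry_out(
  moves=[
    [0,0.7,0,-2,0,0,0],
    [0,1.8,0,-5,0,0,0],
    [0,3,0,-8,0,0,0],
    [0,4.1,0,-11,0,0,0],
    [0,5.2,0,-14,0,0,0],
    [0,6.3,0,-17,0,0,0],
    [0,7.4,0,-20,0,0,0],
    [0,8.3,0,-22.5,0,0,0],
    [0,8.9,0.5,-24.1,0,0,0],
    [0,9.1,1,-24.7,0,0,0],
    [0,9.1,1,-24.7,0,0,0],
    [0,9.1,1,-24.7,0,0,0],
    [0,9.1,1,-24.7,0,0,0],
  ],
)

```text
time: 11.7
position: [0.5852, -0.0855, 0.2083]
tool_rot: [-0.701, 0.085, -0.085, 0.702]
ft_force: [1.1, 0.2, -1.3]
grip_width: 0.0218
```

```bash
python3 - <<'E'
from h import *
import pickle
o=robot.get_obs();print(o['time'],o['position'],yaw(o),o['ft_force'],o['grip_width'])
c=np.array([.5776,-.1721]);a=np.radians(85);p=c+.0855*np.array([np.cos(a),np.sin(a)])
print(p,*toolmove(o,(*p,.0986+.0845),-14))
pickle.dump(o,open('w9.pkl','wb'))
im=robot.camera('wrist')[...,::-1];cv2.imwrite('pics/w9.png',im)
im=robot.camera('side')[...,::-1];cv2.imwrite('pics/s9.png',im);cv2.imwrite('pics/s9c.png',cv2.resize(im[100:250,250:400],None,fx=4,fy=4))
K,E=cam('side');print('tip proj',proj(K,E,[*o['position'][:2],o['position'][2]-.0986]),'hole',ray(K,E,[319.3,243.8],.08))
E
```

```text
11.7 [ 0.5852 -0.0855  0.2083] -13.837321777238289 [ 1.0688  0.1987 -1.2754] 0.021766931467561753
[ 0.5851 -0.0869] [ 0.016   2.5184 -0.1447] [-0.0013  0.0028 -0.0002]
tip proj [[317.1154 185.3356]] hole [[0.5606 0.1748 0.08  ]]
```

View pics/s9c.png

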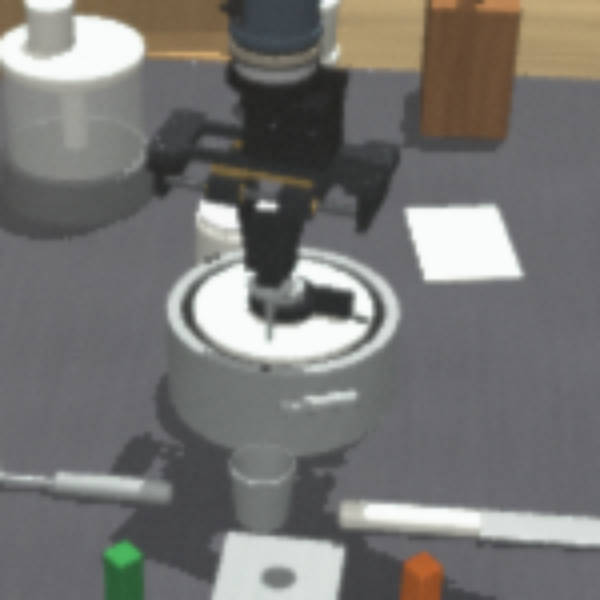

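View pics/w9.png

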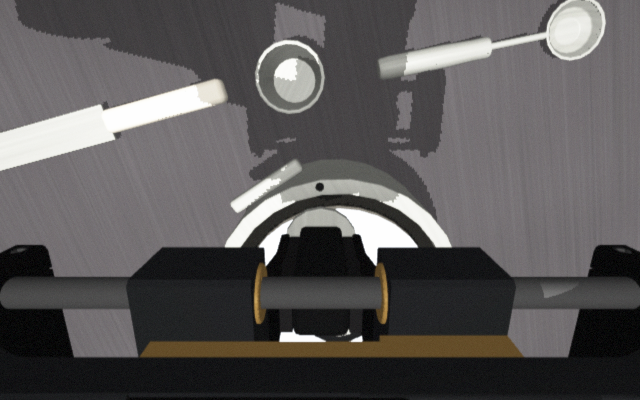

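>>> carry_out(
  moves=[
    [0,0,0.4,-0.14,0,0,0],
    [0,0,0.8,-0.14,0,0,0],
    [0,0,1.2,-0.14,0,0,0],
    [0,0,1.5,-0.14,0,0,0],
    [0,0,1.8,-0.14,0,0,0],
    [0,0,2.0,-0.14,0,0,0],
    [0,0,2.2,-0.14,0,0,0],
    [0,0,2.2,-0.14,0,0,0],
  ],
)

```text
time: 12.6
position: [0.585, -0.0882, 0.1861]
tool_rot: [-0.702, 0.086, -0.086, 0.702]
ft_force: [0.7, 0.8, -0.7]
grip_width: 0.0212
```

```bash
python3 - <<'E'
from h import *
o=robot.get_obs();print(o['time'],o['position'],yaw(o),o['ft_force'],o['grip_width'])
c=np.array([.5776,-.1721]);a=np.radians(85);p=c+.0855*np.array([np.cos(a),np.sin(a)])
print(p,*toolmove(o,(*p,.0986+.084),-14))
im=robot.camera('side')[...,::-1];cv2.imwrite('pics/s10.png',im);cv2.imwrite('pics/s10c.png',cv2.resize(im[150:200,280:360],None,fx=8,fy=8,interpolation=cv2.INTER_CUBIC))
K,E=cam('side');print('tip proj',proj(K,E,[*o['position'][:2],o['position'][2]-.0986]))
E
```

```text
12.6 [ 0.585  -0.0882  0.1861] -13.925501997469954 [ 0.7407  0.801  -0.6688] 0.02122097013803434
[ 0.5851 -0.0869] [-0.0254  0.3461  0.1272] [-0.0009  0.0013 -0.0001]
tip proj [[317.1271 190.2396]]
```

View pics/s10c.png

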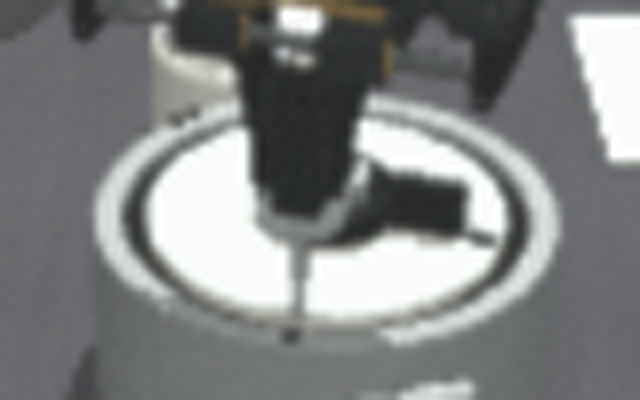

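>>> carry_out(
  moves=[
    [0,0,0,0,0,0,0],
    [0,0,0,0,0,0,0],
    [0,0,0,0,0,0,0],
  ],
)

```text
time: 12.95
position: [0.5852, -0.0882, 0.1865]
tool_rot: [-0.702, 0.085, -0.086, 0.702]
ft_force: [0.3, -0.3, -1.2]
grip_width: 0.0223
```

```bash
python3 - <<'E'
from h import *
o=robot.get_obs();print(o['time'],o['position'],yaw(o),o['ft_force'],o['grip_width'],o['joint_velocities'])
c=np.array([.5776,-.1721]);a=np.radians(85);p=c+.0855*np.array([np.cos(a),np.sin(a)])
print(p,*toolmove(o,(*p,.0986+.084),-14))
E
```

```text
12.95 [ 0.5852 -0.0882  0.1865] -13.92038652278284 [ 0.2682 -0.2868 -1.1816] 0.02232281508905325 [-0.0003  0.0038  0.0022  0.0009  0.0002 -0.0002]
[ 0.5851 -0.0869] [-0.0499  0.3941  0.1225] [-0.0008  0.0014  0.0008]
```

>>> carry_out(
  moves=[
    [0,-0.02,0,0.12,0,0,0],
    [0,-0.02,0.1,0.12,0,0,0],
    [0,-0.02,0.2,0.12,0,0,0],
    [0,-0.02,0.3,0.12,0,0,0],
    [0,-0.02,0.35,0.12,0,0,0],
    [0,-0.02,0.35,0.12,0,0,0],
    [0,-0.02,0.35,0.12,0,0,0],
  ],
)

```text
time: 13.65
position: [0.5853, -0.087, 0.1828]
tool_rot: [-0.702, 0.086, -0.086, 0.702]
ft_force: [0.1, 0.0, -0.8]
grip_width: 0.0221
```

```bash
cat > tr.py <<'E'
from h import *
import sys
o=robot.get_obs();print(o['time'],o['position'],yaw(o),o['ft_force'],o['grip_width'],'tipz',o['position'][2]-.0986)
c=np.array([.5776,-.1721]);d=o['position'][:2]-c;print('r',np.linalg.norm(d),'ang',np.degrees(np.arctan2(d[1],d[0])))
a0=float(sys.argv[1]);a1=float(sys.argv[2]);N=int(sys.argv[3]);dz=float(sys.argv[4])
R0=R.from_quat(o['tool_rot'])
for k in range(1,N+1):
    a=np.radians(a0+(a1-a0)*k/N);p=c+.0855*np.array([np.cos(a),np.sin(a)])
    s=R0.inv().apply(np.r_[p-o['position'][:2],0])*100;print(round(np.degrees(a),1),s.round(2))
E
python3 tr.py 85 35 20 0
```

```text
13.65 [ 0.5853 -0.087   0.1828] -13.921896063795746 [ 0.1219  0.0096 -0.8034] 0.022117836262026756 tipz 0.08424046757992606
r 0.08541094995139546 ang 84.85873366188203
82.5 [0.35 0.   0.06]
80.0 [0.72 0.   0.09]
77.5 [1.09 0.   0.11]
75.0 [1.46 0.   0.11]
72.5 [1.84 0.   0.09]
70.0 [2.21 0.   0.06]
67.5 [2.58 0.   0.01]
65.0 [ 2.95  0.   -0.05]
62.5 [ 3.31  0.   -0.13]
60.0 [ 3.67  0.   -0.23]
57.5 [ 4.03  0.   -0.34]
55.0 [ 4.38  0.   -0.46]
52.5 [ 4.72  0.   -0.6 ]
50.0 [ 5.06  0.   -0.76]
47.5 [ 5.39  0.   -0.93]
45.0 [ 5.72  0.   -1.12]
42.5 [ 6.03  0.   -1.32]
40.0 [ 6.34  0.   -1.53]
37.5 [ 6.64  0.   -1.76]
35.0 [ 6.92  0.   -2.  ]
```

>>> carry_out(
  moves=[
    [0,0,0.05,0,0,0,0],
    [0,0,0.1,0,0,0,0],
    [0,0,0.15,0,0,0,0],
    [0,0,0.18,0,0,0,0],
    [0,0,0.18,0,0,0,0],
  ],
)

```text
time: 14.15
position: [0.5852, -0.087, 0.181]
tool_rot: [-0.702, 0.086, -0.086, 0.702]
ft_force: [-0.3, -0.8, -1.4]
grip_width: 0.0222
```

```bash
python3 tr.py 85 35 20 0 | head -2
```

```text
14.15 [ 0.5852 -0.087   0.181 ] -13.92285551095451 [-0.2831 -0.7928 -1.4084] 0.0221730629343714 tipz 0.08240156935921628
r 0.08544347122717352 ang 84.89539538249055
```

>>> carry_out(
  moves=[
    [0,0.35,0.02,0.06,0,0,0],
    [0,0.72,0.04,0.09,0,0,0],
    [0,1.09,0.04,0.11,0,0,0],
    [0,1.46,0.04,0.11,0,0,0],
    [0,1.84,0.04,0.09,0,0,0],
    [0,2.21,0.04,0.06,0,0,0],
    [0,2.58,0.04,0.01,0,0,0],
    [0,2.95,0.04,-0.05,0,0,0],
    [0,3.31,0.04,-0.13,0,0,0],
    [0,3.67,0.04,-0.23,0,0,0],
    [0,4.03,0.04,-0.34,0,0,0],
    [0,4.38,0.04,-0.46,0,0,0],
  ],
)

```text
time: 15.35
position: [0.6269, -0.1022, 0.1807]
tool_rot: [-0.702, 0.086, -0.086, 0.702]
ft_force: [-0.1, -0.4, -1.5]
grip_width: 0.0221
```

```bash
python3 tr.py 55 5 20 0
```

```text
15.35 [ 0.6269 -0.1022  0.1807] -13.92903874201043 [-0.1147 -0.4218 -1.4579] 0.02212385061831841 tipz 0.08211044947818527
r 0.0855140265915857 ang 54.79285404349162
52.5 [ 0.32  0.   -0.13]
50.0 [ 0.65  0.   -0.29]
47.5 [ 0.99  0.   -0.46]
45.0 [ 1.31  0.   -0.65]
42.5 [ 1.62  0.   -0.84]
40.0 [ 1.93  0.   -1.06]
37.5 [ 2.23  0.   -1.28]
35.0 [ 2.51 -0.   -1.52]
32.5 [ 2.79 -0.   -1.77]
30.0 [ 3.05 -0.   -2.04]
27.5 [ 3.31 -0.   -2.31]
25.0 [ 3.55 -0.   -2.6 ]
22.5 [ 3.78 -0.   -2.89]
20.0 [ 3.99 -0.   -3.2 ]
17.5 [ 4.19 -0.   -3.51]
15.0 [ 4.38 -0.   -3.83]
12.5 [ 4.55 -0.   -4.16]
10.0 [ 4.71 -0.   -4.5 ]
7.5 [ 4.86 -0.   -4.84]
5.0 [ 4.98 -0.   -5.19]
```

>>> carry_out(
  moves=[
    [0,0.32,0,-0.13,0,0,0],
    [0,0.65,0,-0.29,0,0,0],
    [0,0.99,0,-0.46,0,0,0],
    [0,1.31,0,-0.65,0,0,0],
    [0,1.62,0,-0.84,0,0,0],
    [0,1.93,0,-1.06,0,0,0],
    [0,2.23,0,-1.28,0,0,0],
    [0,2.51,0,-1.52,0,0,0],
    [0,2.79,0,-1.77,0,0,0],
    [0,3.05,0,-2.04,0,0,0],
    [0,3.31,0,-2.31,0,0,0],
    [0,3.55,0,-2.6,0,0,0],
    [0,3.78,0,-2.89,0,0,0],
    [0,3.99,0,-3.2,0,0,0],
    [0,4.19,0,-3.51,0,0,0],
    [0,4.38,0,-3.83,0,0,0],
  ],
)

```text
time: 16.95
position: [0.66, -0.15, 0.1807]
tool_rot: [-0.702, 0.086, -0.086, 0.702]
ft_force: [-0.8, 0.2, -0.8]
grip_width: 0.0221
```

```bash
python3 tr.py 15 -30 18 0
```

```text
16.95 [ 0.66   -0.15    0.1807] -13.922342621636744 [-0.8368  0.1805 -0.7859] 0.0220897779775578 tipz 0.08205873602961783
r 0.08530124346182551 ang 14.994240311899324
12.5 [ 0.19 -0.   -0.32]
10.0 [ 0.35 -0.   -0.66]
7.5 [ 0.49 -0.   -1.  ]
5.0 [ 0.62 -0.   -1.35]
2.5 [ 0.73 -0.   -1.71]
0.0 [ 0.83 -0.   -2.07]
-2.5 [ 0.91 -0.   -2.43]
-5.0 [ 0.98 -0.   -2.8 ]
-7.5 [ 1.03 -0.   -3.17]
-10.0 [ 1.06 -0.   -3.54]
-12.5 [ 1.08 -0.   -3.91]
-15.0 [ 1.08 -0.   -4.29]
-17.5 [ 1.07 -0.   -4.66]
-20.0 [ 1.04 -0.   -5.03]
-22.5 [ 0.99 -0.   -5.4 ]
-25.0 [ 0.92 -0.   -5.77]
-27.5 [ 0.84 -0.   -6.13]
-30.0 [ 0.75 -0.01 -6.49]
```

>>> carry_out(
  moves=[
    [0,0.19,0,-0.32,0,0,0],
    [0,0.35,0,-0.66,0,0,0],
    [0,0.49,0,-1.0,0,0,0],
    [0,0.62,0,-1.35,0,0,0],
    [0,0.73,0,-1.71,0,0,0],
    [0,0.83,0,-2.07,0,0,0],
    [0,0.91,0,-2.43,0,0,0],
    [0,0.98,0,-2.8,0,0,0],
    [0,1.03,0,-3.17,0,0,0],
    [0,1.06,0,-3.54,0,0,0],
    [0,1.08,0,-3.91,0,0,0],
    [0,1.08,0,-4.29,0,0,0],
    [0,1.07,0,-4.66,0,0,0],
    [0,1.04,0,-5.03,0,0,0],
  ],
)

```text
time: 18.35
position: [0.6578, -0.2013, 0.1806]
tool_rot: [-0.702, 0.086, -0.086, 0.702]
ft_force: [-0.2, 0.6, -1.1]
grip_width: 0.0218
```

```bash
python3 tr.py -20 -45 10 0
```

```text
18.35 [ 0.6578 -0.2013  0.1806] -13.922512458430397 [-0.1592  0.6354 -1.0954] 0.02175473519423685 tipz 0.08203809696936312
r 0.08539938311418623 ang -20.02793782698049
-22.5 [-0.04 -0.   -0.37]
-25.0 [-0.1  -0.   -0.73]
-27.5 [-0.18 -0.   -1.1 ]
-30.0 [-0.28 -0.   -1.46]
-32.5 [-0.39 -0.   -1.82]
-35.0 [-0.51 -0.   -2.17]
-37.5 [-0.66 -0.   -2.51]
-40.0 [-0.81 -0.   -2.85]
-42.5 [-0.98 -0.   -3.18]
-45.0 [-1.17 -0.   -3.51]
```

Finish the arc, hold, then take a look before raising.

>>> carry_out(
  moves=[
    [0,-0.04,0,-0.37,0,0,0],
    [0,-0.1,0,-0.73,0,0,0],
    [0,-0.18,0,-1.1,0,0,0],
    [0,-0.28,0,-1.46,0,0,0],
    [0,-0.39,0,-1.82,0,0,0],
    [0,-0.51,0,-2.17,0,0,0],
    [0,-0.66,0,-2.51,0,0,0],
    [0,-0.81,0,-2.85,0,0,0],
    [0,-0.98,0,-3.18,0,0,0],
    [0,-1.17,0,-3.51,0,0,0],
    [0,-1.17,0,-3.51,0,0,0],
    [0,-1.17,0,-3.51,0,0,0],
    [0,-1.17,0,-3.51,0,0,0],
  ],
)

```text
time: 19.65
position: [0.6382, -0.2322, 0.1806]
tool_rot: [-0.702, 0.085, -0.086, 0.702]
ft_force: [0.0, 1.1, -2.0]
grip_width: 0.0218
```

```bash
python3 tr.py -20 -45 1 0; python3 - <<'E'
from h import *
im=robot.camera('wrist')[...,::-1];cv2.imwrite('pics/w11.png',im)
im=robot.camera('side')[...,::-1];cv2.imwrite('pics/s11c.png',cv2.resize(im[110:210,260:380],None,fx=6,fy=6,interpolation=cv2.INTER_CUBIC))
im=robot.camera('top')[...,::-1];cv2.imwrite('pics/t11c.png',cv2.resize(im[145:240,330:435],None,fx=6,fy=6,interpolation=cv2.INTER_CUBIC))
E
```

```text
19.65 [ 0.6382 -0.2322  0.1806] -13.918964136323762 [ 0.0343  1.1464 -2.0144] 0.021844499647524857 tipz 0.0820410770194511
r 0.08536613864992841 ang -44.73460026888908
-45.0 [-0.01 -0.   -0.04]
```

View pics/s11c.png

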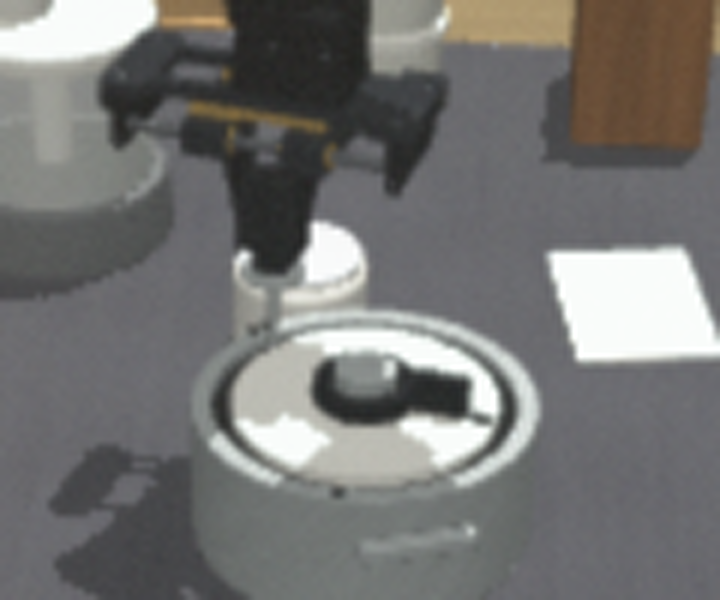

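View pics/w11.png

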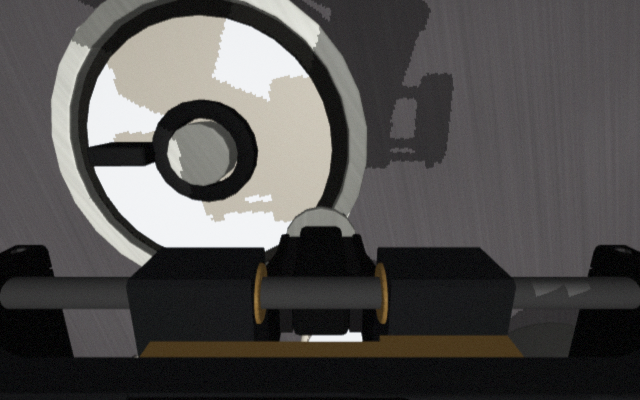

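>>> carry_out(
  moves=[
    [0,0,-0.3,0,0,0,0],
    [0,0,-0.8,0,0,0,0],
    [0,0,-1.5,0,0,0,0],
    [0,0,-3,0,0,0,0],
    [0,0,-5,0,0,0,0],
    [0,0,-7,0,0,0,0],
    [0,0,-8,0,0,0,0],
    [0,0,-8,0,0,0,0],
  ],
)

```text
time: 20.6
position: [0.6392, -0.2329, 0.2636]
tool_rot: [0.702, -0.084, 0.088, -0.701]
ft_force: [-0.0, -0.3, -1.6]
grip_width: 0.022
```

```bash
python3 - <<'E'
from h import *
o=robot.get_obs();print(o['position'])
print(*toolmove(o,(.5598,.175,.0986+.12),-14))
E
```

```text
[ 0.6392 -0.2329  0.2636]
[-17.547    4.3778  37.6883] [0.0006 0.0014 0.0056]
```

>>> carry_out(
  moves=[
    [0,-0.9,0,2,0,0,0],
    [0,-2.3,0,5,0,0,0],
    [0,-3.9,0,8.5,0,0,0],
    [0,-5.6,0,12,0,0,0],
    [0,-7.2,0,15.5,0,0,0],
    [0,-8.8,0,19,0,0,0],
    [0,-10.4,0,22.5,0,0,0],
    [0,-12,0,26,0,0,0],
    [0,-13.6,0.5,29.5,0,0,0],
    [0,-15,1.5,32.5,0,0,0],
    [0,-16.2,2.5,35,0,0,0],
    [0,-17,3.5,36.7,0,0,0],
    [0,-17.4,4,37.6,0,0,0],
    [0,-17.4,4,37.6,0,0,0],
    [0,-17.4,4,37.6,0,0,0],
    [0,-17.4,4,37.6,0,0,0],
  ],
)

```text
time: 22.2
position: [0.5604, 0.1735, 0.2213]
tool_rot: [-0.702, 0.086, -0.087, 0.702]
ft_force: [0.7, -0.4, -1.2]
grip_width: 0.0218
```

```bash
python3 - <<'E'
from h import *
o=robot.get_obs();print(o['time'],o['position'],o['ft_force'],'tipz',o['position'][2]-.0986)
print(*toolmove(o,(.5598,.175,.0986+.026),-14))
im=robot.camera('wrist')[...,::-1];cv2.imwrite('pics/w12.png',im)
im=robot.camera('side')[...,::-1];cv2.imwrite('pics/s12c.png',cv2.resize(im[170:290,260:380],None,fx=5,fy=5,interpolation=cv2.INTER_CUBIC))
K,E=cam('side');print('tip proj',proj(K,E,[*o['position'][:2],o['position'][2]-.0986]),(proj(K,E,[*o['position'][:2],o['position'][2]-.0986])-[260,170])*5)
E
```

```text
22.2 [0.5604 0.1735 0.2213] [ 0.6603 -0.4026 -1.2004] tipz 0.12267725326391513
[-0.1147  9.6677  0.1256] [-0.0008  0.0002  0.0016]
tip proj [[319.6955 232.5212]] [[298.4773 312.6059]]
```

View pics/s12c.png

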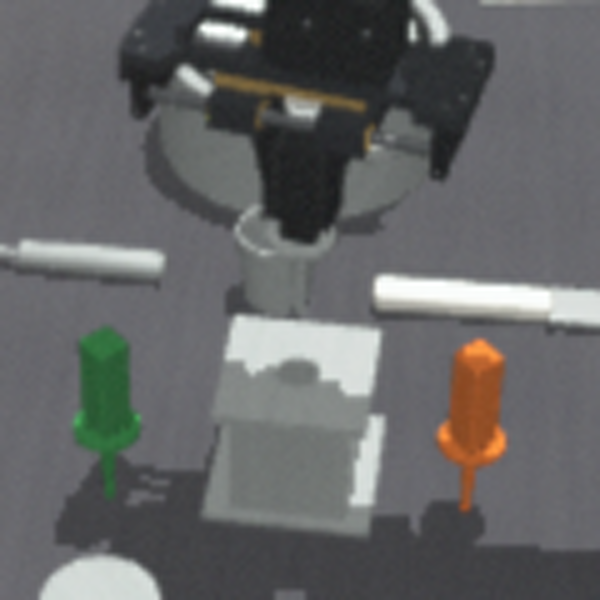

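View pics/w12.png

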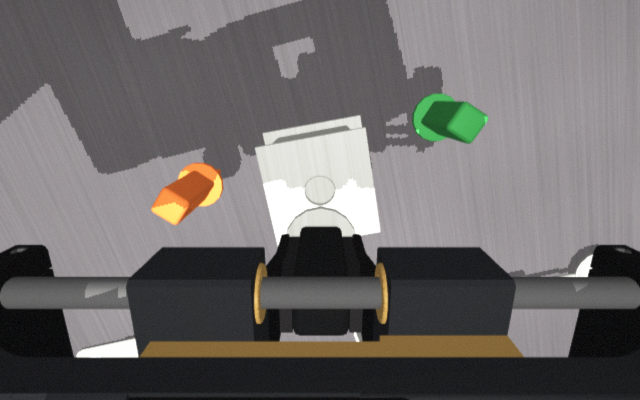

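```bash
python3 - <<'E'
from h import *
o=robot.get_obs();print(o['time'],o['position'])
im=robot.camera('wrist')[...,::-1];g=cv2.cvtColor(im,cv2.COLOR_BGR2GRAY)
cv2.imwrite('pics/w13c.png',cv2.resize(im[160:240,270:370],None,fx=7,fy=7,interpolation=cv2.INTER_CUBIC))
K,E=cam('wrist',o);print('hole',ray(K,E,[319.8,190],.08))
print(*toolmove(o,(.5598,.175,.0986+.026),-14))
E
```

```text
22.3 [0.5604 0.1735 0.2214]
hole [[0.56   0.1762 0.08  ]]
[-0.1062  9.6752  0.1272] [-0.001  -0.0001  0.0015]
```

View pics/w13c.png

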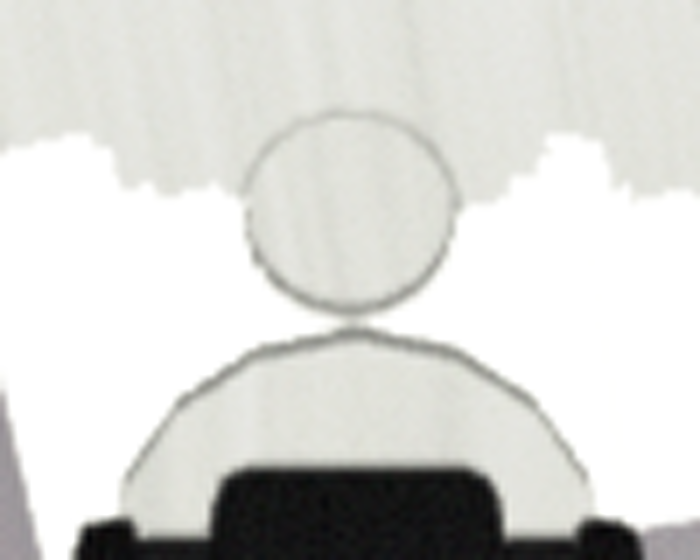

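>>> carry_out(
  moves=[
    [0,-0.1,0.5,0.19,0,0,0],
    [0,-0.1,1.5,0.19,0,0,0],
    [0,-0.1,2.7,0.19,0,0,0],
    [0,-0.1,3.9,0.19,0,0,0],
    [0,-0.1,5.2,0.19,0,0,0],
    [0,-0.1,6.4,0.19,0,0,0],
    [0,-0.1,7.6,0.19,0,0,0],
    [0,-0.1,8.6,0.19,0,0,0],
    [0,-0.1,9.2,0.19,0,0,0],
    [0,-0.1,9.5,0.19,0,0,0],
    [0,-0.1,9.5,0.19,0,0,0],
    [0,-0.1,9.5,0.19,0,0,0],
  ],
)

```text
time: 23.55
position: [0.5596, 0.1767, 0.1263]
tool_rot: [-0.702, 0.085, -0.086, 0.702]
ft_force: [0.7, 0.7, -1.9]
grip_width: 0.0221
```

```bash
python3 - <<'E'
from h import *
o=robot.get_obs();print(o['time'],o['position'],o['ft_force'],o['grip_width'],'tipz',o['position'][2]-.0986)
im=robot.camera('wrist')[...,::-1];cv2.imwrite('pics/w14.png',im)
im=robot.camera('side')[...,::-1];cv2.imwrite('pics/s14c.png',cv2.resize(im[170:290,260:380],None,fx=5,fy=5,interpolation=cv2.INTER_CUBIC))
E
```

```text
23.55 [0.5596 0.1767 0.1263] [ 0.6649  0.6738 -1.8859] 0.022103837675516255 tipz 0.027675610527595373
```

View pics/s14c.png

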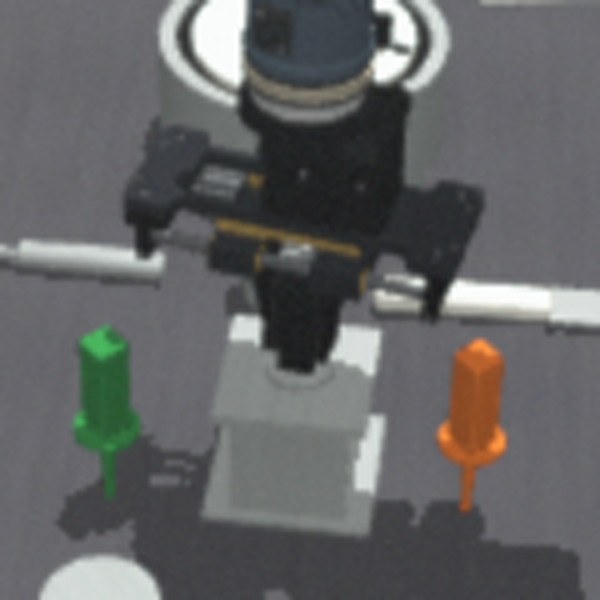

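>>> carry_out(
  moves=[
    [0,0,0.1,-0.1,0,0,0],
    [0,0,0.2,-0.1,0,0,0],
    [0,0,0.25,-0.1,0,0,0],
    [0,0,0.25,-0.1,0,0,0],
    [0,0,0.25,-0.1,0,0,0],
  ],
)

```text
time: 24.15
position: [0.559, 0.1756, 0.1236]
tool_rot: [-0.702, 0.085, -0.086, 0.702]
ft_force: [-0.3, -1.0, 0.8]
grip_width: 0.0215
```

>>> carry_out(
  moves=[
    [0.3,0,0,0,0,0,0],
    [0.35,0,0,0,0,0,0],
    [0.45,0,0,0,0,0,0],
    [0.55,0,0,0,0,0,0],
    [0.55,0,0,0,0,0,0],
    [0.55,0,-1,0,0,0,0],
    [0.55,0,-3,0,0,0,0],
    [0.55,0,-6,0,0,0,0],
    [0.55,0,-9,0,0,0,0],
    [0.55,0,-12,-2,0,0,0],
    [0.55,0,-14,-5,0,0,0],
    [0.55,0,-15,-9,0,0,0],
    [0.55,0,-15,-9,0,0,0],
    [0.55,0,-15,-9,0,0,0],
  ],
)

```text
time: 25.55
position: [0.5373, 0.0877, 0.2743]
tool_rot: [-0.701, 0.086, -0.087, 0.702]
ft_force: [0.0, 0.9, -1.5]
grip_width: 0.0478
```

```bash
python3 - <<'E'
from h import *
o=robot.get_obs();print(o['time'],o['position'],o['ft_force'],o['grip_width'])
im=robot.camera('wrist')[...,::-1];cv2.imwrite('pics/w15.png',im)
im=robot.camera('side')[...,::-1];cv2.imwrite('pics/s15c.png',cv2.resize(im[130:290,240:400],None,fx=3.7,fy=3.7,interpolation=cv2.INTER_CUBIC))
K,E=cam('wrist',o);print('hole should be at',proj(K,E,[.5598,.1757,.08]),'top if upright',proj(K,E,[.5598,.1757,.15]),'flange',proj(K,E,[.5598,.1757,.085]))
E
```

```text
25.55 [0.5373 0.0877 0.2743] [ 0.0105  0.8854 -1.5287] 0.04775276610375554
hole should be at [[321.2089  81.4233]] top if upright [[321.5523  77.1155]] flange [[321.2285  81.1776]]
```

View pics/s15c.png

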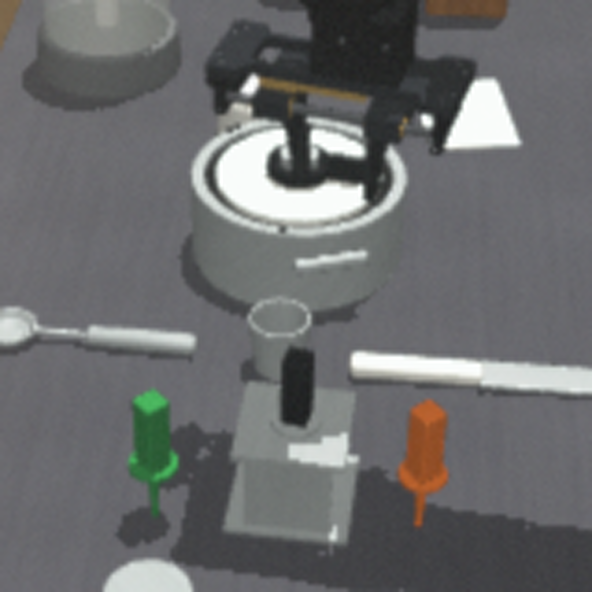

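View pics/w15.png

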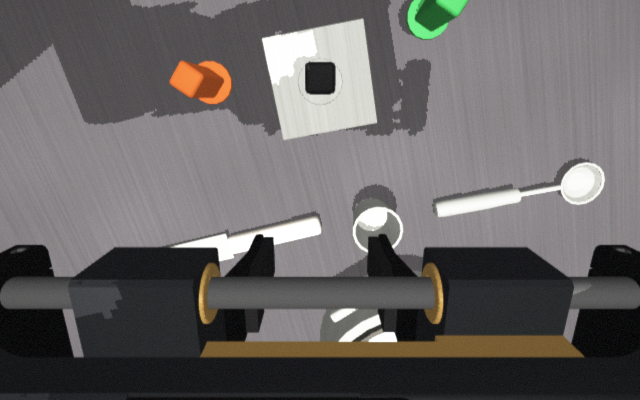

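```bash
python3 - <<'E'
from h import *
im=robot.camera('top')[...,::-1];cv2.imwrite('pics/t16.png',im)
im=robot.camera('side')[...,::-1];cv2.imwrite('pics/s16c.png',cv2.resize(im[150:215,280:360],None,fx=8,fy=8,interpolation=cv2.INTER_CUBIC))
K,E=cam('side')
P=lambda a,r,z:[.5776+r*np.cos(np.radians(a)),-.1721+r*np.sin(np.radians(a)),z]
print((proj(K,E,[P(166,60,.1),P(166,.064,.1175),P(166,.030,.1175),P(166.5,.0715,.094)])-[280,150])*8)
E
```

```text
[[-15566.3254  -2835.9688]
 [   467.2014    184.4979]
 [   392.7531    170.4921]
 [   481.5017    231.6195]]
```

View pics/t16.png

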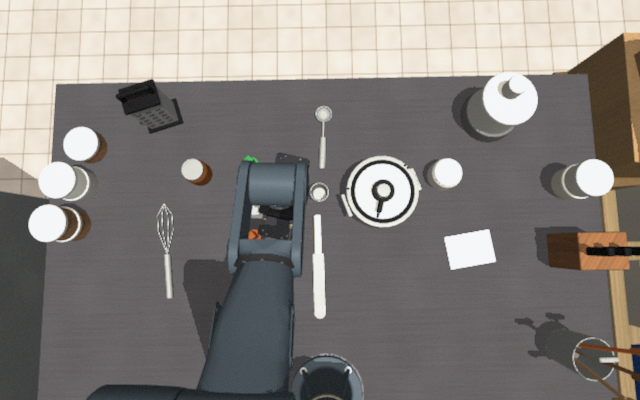

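View pics/s16c.png

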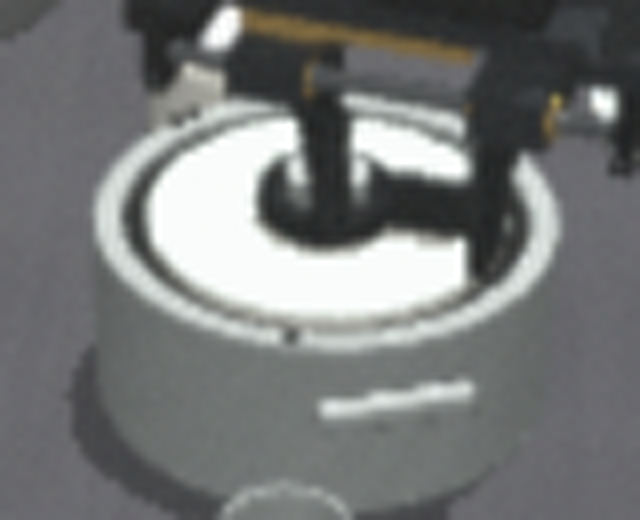

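The overhead picture shows the collar handle at (379,209), pointing straight at the mark. The knife (318,266), cup (319,192), spoon (323,140), jar (195,170), tub (445,173), scraper (470,250) and whisk (167,250) are where they were at the start. The probe hangs upright and the arm is clear of everything.

```bash
python3 - <<'E'
from rig import robot
print(robot.hand_in())
E
```

```text
the job is handed in; nothing more can be done
None
```

The lid is locked, the seal has been probed from the single stud to the pair, and the probe hangs back in its stand. I handed the job in at about 26 s; no verdict is reported.

- **Lid:** I turned the collar handle about 60° clockwise. The wrist camera then put the bar at 166.1° and the mark at 166.5°, and the last overhead picture still showed them in line. The bar started about 60° from the mark, not the 66° that zero would give, so the collar was not quite at zero at the start.
- **Probing:** The tip went round the gap at about 3.7 cm/s, 85.3 to 85.5 mm from the axis. By the arm's pose it ran at the gasket floor (82.0 to 82.4 mm up). Wrist force stayed within about 2 N, which is the sensor's noise level, so I can't say for certain that the tip touched the gasket.
- **Stand:** The last wrist picture shows the probe upright and seated by its flange, about 1 mm from the measured hole centre. The hole-centre measurements from different views disagreed by up to about 1.5 mm.
- **Rest of the scene:** The bystanders look unmoved in the overhead picture, and the arm was clear of everything at hand-in.

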